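# Sweep jar caps through the gate into the cap slot

### The arm

A 6-joint arm with a two-finger parallel gripper is mounted at the origin on a cart in front of the work surface, level with it; the furniture and walls round the work are solid. World frame = base frame: x ahead of the robot, y to its left, z up, the work surface at z = 0. Lengths are in mm, angles in rad, forces in N, time in s.
With the tool pointing down it reaches from about 275 to 750 mm from the base axis. Payload 10.2 kg.
Tool frame: the origin (TCP) lies midway between the tips of the shut fingers; the grasp point (between the pads) lies 19 mm behind it (ctrl.hold_point_z is the distance from the TCP to the grasp point, in mm); z points along the fingers, y is the direction in which the jaws open and shut (so a half turn about z gives the same grasp; the last joint's range is limited). The gripper opens to 85 mm and grips with 20 to 120 N. Pads are 22 mm wide; open, the fingers measure 114 mm over their backs; the gripper's body (76 mm by 85 mm) begins 54 mm behind the grasp point. The pads swing forward as they close: fully open they stand 13 mm farther back than shut.
Start: joints at [-0.223, 0.313, 1.498, -0, 1.331, -0.223], TCP at [525.006, -0.013, 231.294] pointing down, gripper open.
Joint ranges: [-2.94, 2.94], [-0.97, 2.17], [0.19, 2.56], [-1.23, 4.37], [0.02, 3.11], [-2.88, 2.88]. Speed limits (rad/s): [2.39, 2.39, 3.01, 3.14, 3.14, 3.14].

### API

Orientations are given as a unit quaternion [w, x, y, z].
In Python, from rig import ctrl, capture, get_calibration, ticket, search_frame, outline_of gives the robot as it stands. The module is installed in compiled form; this text tells all that it offers.
- The arm moves only by the tool servo_tool, never from a script. Its argument "motion" is a list of rows, each an object with "dr": the turn, a rotation vector about the tool's x, y, z in units of 10 degrees (1.0 is 10 degrees), a list of three; "delta_pos": the shift along the tool's x, y, z in units of 50 mm (1.0 is 50 mm), a list of three; "hand": the opening, from 0 (shut) to 1 (fully open). In form: [{"dr": [ax, ay, az], "delta_pos": [x, y, z], "hand": hand}, ...]. A call has 1 to 20 rows; each row shifts and turns the pose as measured when the row begins, along the tool's axes as they then stand; what a row does not reach is not made up. A row lasts 1/8 s, in which the tool goes at most 62.5 mm and 10.7 degrees, less where a joint would pass 70% of its speed; a pose out of reach is approached as far as the arm can. A call is refused whole if a number of a shift passes 1 or a number of a turn 1, either way. A call with a gripper value outside its range is refused whole. The fingers move at their own pace and stop on an object; "squeeze" is the grip in N (left out, the last holds). Time passes only in rows, so rows that do not move let the fingers close. It gives the time, the measured TCP pose, the force and the opening at its end, in the units of the state.
- ctrl.sense(): the state, without advancing time (a new reading comes with each control period).
- capture(name): name is "scene" or "side" or "wrist"; returns (picture, depth): 384x512x3 uint8, red, green, blue; 384x512 float32, mm along the optical axis (not along the pixel's ray), 0 where there is no reading.
- get_calibration(name): a dict with "camera_matrix" (3x3 intrinsics, pixels), "T" (4x4, takes a point from camera to world coordinates). Camera axes: x right, y down, z forward; pixel columns grow to the right and rows downward; lengths in mm; the calibration is good to about 2 mm. A picture is of the moment at which its call begins: read the wrist's pose just before it. get_calibration takes no time and is no camera call; for the wrist camera it gives the pose at the moment of the call.
- ticket.finish_job(): hands the job in, once; it reports no verdict.
Trained networks look in the newest picture that a camera, given by its name, has taken for a name from the list of things; names that differ only in an ending like _2 or _b are one class to them, and where a whole thing is asked for, a point or a joint stands for the part that bears it (a point fixed in the world has none). Each returns a list of dicts, best first, with "score" (0 to 1); they miss things now and then, are a little off and sometimes report something else, mostly with a low value. They report only what shows in the picture. A call takes as long as a camera call. They do not tell look-alikes from the thing itself.
- search_frame(camera, label): "bbox" ([left, top, right, bottom] in pixels, round what is visible of it).
- outline_of(camera, label): "pixels" (384x512 bool, what is visible of it) and "bbox" ([left, top, right, bottom] in pixels, round what is visible of it).
The state is a dict: "time_s": time; "joints": joint angles; "dq": joint speeds; "tau": joint torques, N m; "eef_pos": TCP position; "ee_rot": TCP orientation; "force": force on the tool from outside, world axes, zero at the start; "wrist_torque": the same for the moment, N m; "grip_width": opening from 0.0 (shut) to 1.0 (fully open).
Only numpy, scipy, OpenCV 4.12 (cv2) and the standard library are available. Lean on these libraries where they do the work, as an engineer would, in place of code of your own. Each camera call takes 0.05 s, during which the arm holds its last target.

### The job

Three round steel jar caps lie loose on the wooden cap tray. With the fingertips push them from the side, one after another, through the gate in the tray's fence and into the narrow slot behind it, until every cap is wholly inside the slot. Only push: do not take a cap between the fingers, lift it or tip it over, and leave the shot glass and the wooden cup that stand on the tray, and the kitchen timer beside it, standing where they are.

Things in the scene. Friction and masses are not known exactly. Their poses are not given: they have to be found in the camera images.
- tray: wooden cap tray, fixed. Origin on the worktop under the middle of the gate's front; x is the sweeping direction (from the pen through the gate into the slot, roughly to the robot's right), y across, z up. Its floor, pen and slot alike, is flat at z = 6 mm. Pen: x -217 to 0 mm, y -117 to 117 mm, low rim (top z = 14 mm); a fence (x 0 to 8 mm, top z = 20 mm) closes its far end but for the gate
- gate (a point): middle of the gate, a gap 48 mm wide (tray y -24 to 24 mm) in the fence, on the tray floor at tray x = 0; axes as the tray. Its rounded posts reach 3 mm in front of the fence. A cap is wholly inside the slot when its centre is 19 mm or more past this point
- slot_end (a point): middle of the slot's end stop, on the tray floor, at tray x = 135 mm. The slot is a straight lane, 48 mm wide, from the gate to here, walls to z = 20 mm, open above; three caps fit in a row, and a cap pushed in moves those before it along
- cap1: loose round steel jar cap, 38 mm across, 14 mm tall, 22 g, lying top up on the tray; a plain knurled disc to push against. Origin at the centre of its underside, z up
- cap2: loose round steel jar cap, 38 mm across, 14 mm tall, 22 g, lying top up on the tray; a plain knurled disc to push against. Origin at the centre of its underside, z up
- cap3: loose round steel jar cap, 38 mm across, 14 mm tall, 22 g, lying top up on the tray; a plain knurled disc to push against. Origin at the centre of its underside, z up
- shot_glass: small clear shot glass, 51 mm across, 59 mm tall, loose, standing on the tray's floor beside the gate; leave it. Origin at the centre of its underside
- wooden_cup: small wooden cup, 52 mm across, 53 mm tall, loose, standing on the tray's floor on the other side of the gate (the two may be swapped); leave it. Origin at the centre of its underside
- kitchen_timer: small wind-up kitchen timer with a round front dial, 51x57 mm, 56 mm tall, loose on the worktop to the right, off the tray; leave it. Origin at the centre of its underside
Things that resemble listed ones, but are neither listed nor needed, are in the scene too. Leave any green or yellow look-alike of the cap1 alone.

How it is judged:
By the outcome, as a careful person would: the job done as asked, in the order asked, and still so for the second after the job is handed in, with the robot touching nothing.
It also fails if it takes over 72 s, if anything falls off the work surface, if the arm or the gripper's body presses on something with over 40 N, if the wrist force passes 120 N, or if a joint passes its speed limit or range.

## Working session

There is one attempt and no reset: what is moved stays moved. The work goes in short steps, Python scripts to look and compute and a tool call to move; the robot and the scene stay as the last step left them, time stands still between calls to the robot, and variables do not carry over. Pictures are saved under pics/ and viewed, and the job is handed in when it is done.

Besides the shell and the picture viewer there is one more tool, called after "Request:" by a JSON object that holds its "op" and its "data". servo_tool: Moves the arm, as the interface text tells. Its arguments: {"type":"object","properties":{"motion":{"type":"array"},"squeeze":{"type":"number"}},"required":["motion"]}

```bash
mkdir -p pics; ls
python3 - <<'E'
from rig import ctrl, capture, get_calibration
import cv2
s=ctrl.sense(); print(s)
for n in ["scene","side","wrist"]:
    p,d=capture(n); cv2.imwrite(f"pics/{n}0.png",p[:,:,::-1]); 
    import numpy as np
    np.savez(f"pics/{n}0.npz",p=p,d=d,K=get_calibration(n)["camera_matrix"],T=get_calibration(n)["T"])
    print(n,get_calibration(n))
E
```

```text
pics
{'time_s': 0.0, 'joints': array([-2.23358508e-01,  3.13433355e-01,  1.49844533e+00, -5.70155714e-06,
        1.33101148e+00, -2.23413761e-01]), 'dq': array([ 0.00223916, -0.0012681 , -0.00172733,  0.000563  , -0.0004629 ,
       -0.00163489]), 'tau': array([-5.78409599e-04, -4.12261176e+01, -2.59742296e+01, -3.58453699e-04,
        4.11797926e-03, -1.23038126e-05]), 'eef_pos': array([5.24736252e+02, 6.80776619e-02, 2.30740494e+02]), 'ee_rot': array([-5.47493033e-04,  7.07086617e-01,  7.07126647e-01, -3.48059075e-04]), 'force': array([ 0.38712045,  1.1098368 , -0.15627051]), 'wrist_torque': array([-0.00636617, -0.09249894,  0.03062713]), 'grip_width': 1.0009830427336266}
scene {'camera_matrix': array([[363.86636128,   0.        , 251.87707522],
       [  0.        , 363.86636128, 196.06191384],
       [  0.        ,   0.        ,   1.        ]]), 'T': array([[-8.30346621e-01, -2.93145290e-01,  4.73909620e-01,
         8.37055881e+01],
       [-5.57225385e-01,  4.29262324e-01, -7.10797951e-01,
         6.56955383e+02],
       [ 4.93552654e-03, -8.54283148e-01, -5.19784517e-01,
   
[... 460 characters left out ...]
],
       [ 3.33656874e-04, -7.73626686e-01, -6.33641570e-01,
         7.28729229e+02],
       [ 0.00000000e+00,  0.00000000e+00,  0.00000000e+00,
         1.00000000e+00]])}
wrist {'camera_matrix': array([[343.7754652 ,   0.        , 251.43017041],
       [  0.        , 343.7754652 , 192.64148587],
       [  0.        ,   0.        ,   1.        ]]), 'T': array([[ 9.99998320e-01,  6.87067861e-04, -1.69935114e-03,
         5.24522443e+02],
       [ 9.68103541e-05, -9.45594916e-01, -3.25346346e-01,
         8.26430231e+01],
       [-1.83043282e-03,  3.25345635e-01, -9.45593394e-01,
         3.73922263e+02],
       [ 0.00000000e+00,  0.00000000e+00,  0.00000000e+00,
         1.00000000e+00]])}
```

View pics/scene0.png

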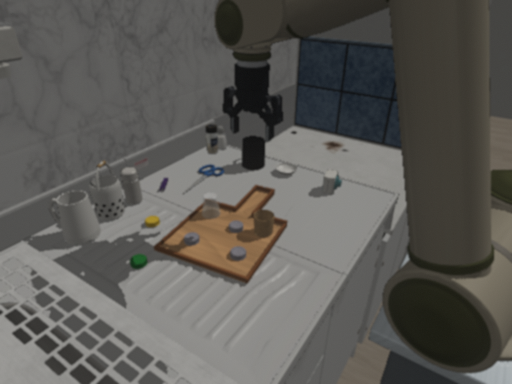

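View pics/side0.png

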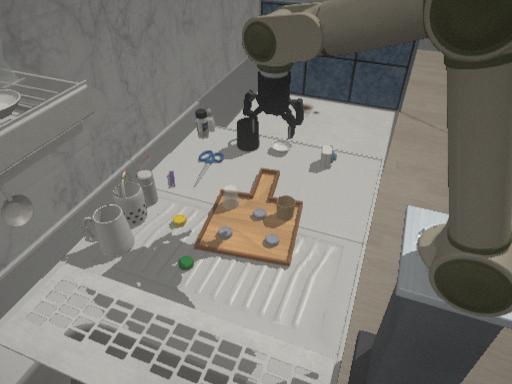

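View pics/wrist0.png

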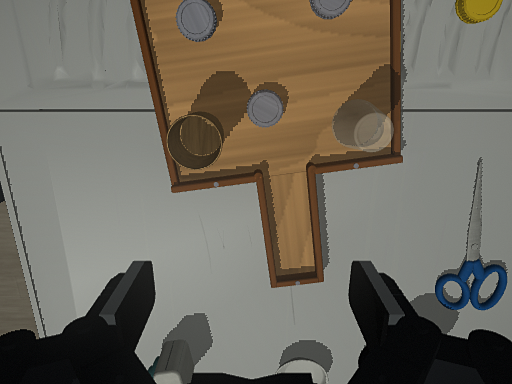

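The wrist view shows three grey caps at about (196,18), (329,5) and (265,108). The wooden cup is at (196,140), the glass at (370,130), the slot mouth near (288,168) and the slot end near (298,278). The look-alikes, green and yellow discs, lie off the tray at side-view pixels (186,262) and (180,220). Next I'll measure.

```bash
cat > h.py <<'E'
import numpy as np,cv2
def ray(K,T,u,v,z):
    d=T[:3,:3]@np.linalg.solve(K,[u,v,1.]); o=T[:3,3]; return o+d*(z-o[2])/d[2]
def proj(K,T,P):
    P=np.atleast_2d(P); c=(P-T[:3,3])@T[:3,:3]; q=c@K.T; return q[:,:2]/q[:,2:]
def orth(K,T,img,z,x0,x1,y0,y1,s=2.):
    # top-down: rows = +x up?, columns: u = (y1-y)*s (right = -y), v=(x1-x)*s
    P=[(x,y,z) for x,y in((x1,y1),(x1,y0),(x0,y0),(x0,y1))]
    q=proj(K,T,P).astype(np.float32)
    W,H=int((y1-y0)*s),int((x1-x0)*s)
    M=cv2.getPerspectiveTransform(q,np.float32([(0,0),(W,0),(W,H),(0,H)]))
    return cv2.warpPerspective(img,M,(W,H),flags=cv2.INTER_CUBIC)
E
python3 - <<'E'
from h import *
for n in ["side","wrist","scene"]:
    f=np.load(f"pics/{n}0.npz")
    o=orth(f['K'],f['T'],f['p'],20,330,640,-120,260,2.)
    for k in range(-100,260,50): cv2.line(o,(int((260-k)*2),0),(int((260-k)*2),8),(255,0,0),1)
    for k in range(350,640,50): cv2.line(o,(0,int((640-k)*2)),(8,int((640-k)*2)),(255,0,0),1)
    cv2.imwrite(f"pics/o_{n}.png",o[:,:,::-1])
E
```

```text
(no output)
```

View pics/o_side.png

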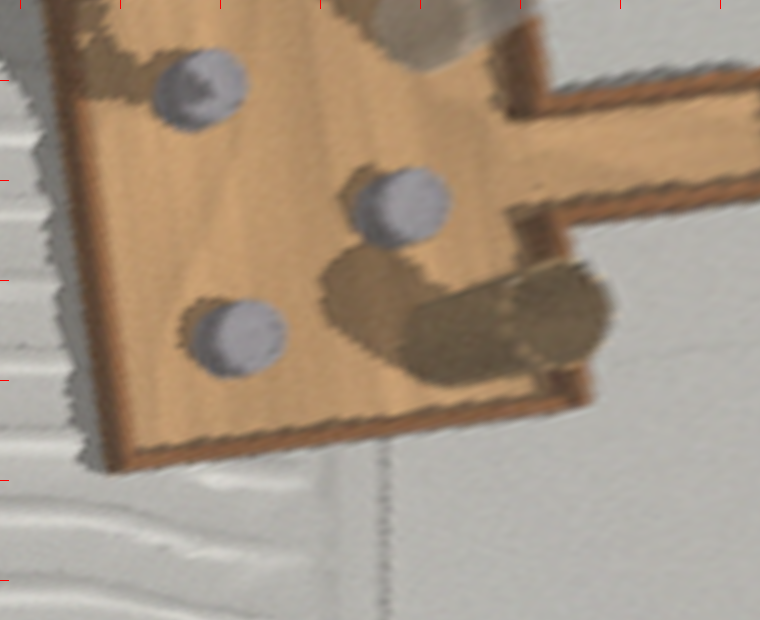

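View pics/o_wrist.png

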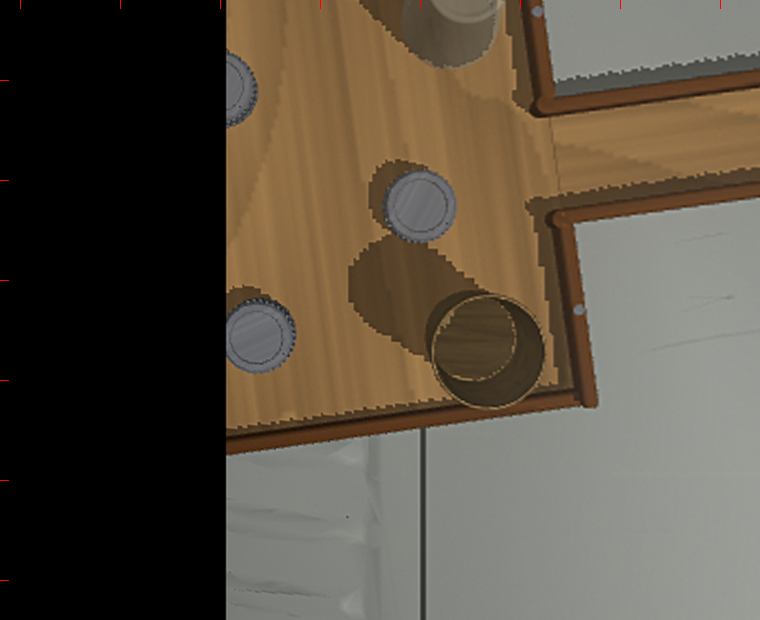

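Request:
{"op": "servo_tool", "data": {"motion": [{"dr": [0, 0, 0], "delta_pos": [1, 0, -0.6], "hand": 0.12}, {"dr": [0, 0, 0], "delta_pos": [1, 0, -0.6], "hand": 0.12}, {"dr": [0, 0, 0], "delta_pos": [0.6, 0, 0], "hand": 0.12}, {"dr": [0, 0, 0], "delta_pos": [0, 0, 0], "hand": 0.12}, {"dr": [0, 0, 0], "delta_pos": [0, 0, 0], "hand": 0.12}]}}

```text
time_s: 0.78
eef_pos: [524.6, 132.6, 291.3]
ee_rot: [-0.002, 0.708, 0.706, -0.001]
force: [-0.3, -0.6, -0.6]
grip_width: 0.123
```

Run:
```python
from h import *
from rig import ctrl,capture,get_calibration
s=ctrl.sense(); print(s['time_s'],s['eef_pos'],s['ee_rot'],s['grip_width'])
c=get_calibration("wrist"); K=c['camera_matrix'];T=c['T']
p,d=capture("wrist"); np.savez("pics/w1.npz",p=p,d=d,K=K,T=T)
cv2.imwrite("pics/w1.png",p[:,:,::-1])
o=orth(K,T,p,20,380,680,-120,260,2.)
cv2.imwrite("pics/w1o.png",o[:,:,::-1])
```

```text
0.775 [524.56266624 132.62790011 291.30697141] [-0.00160712  0.70778037  0.70642963 -0.00124317] 0.12271939539746274
```

View pics/w1o.png

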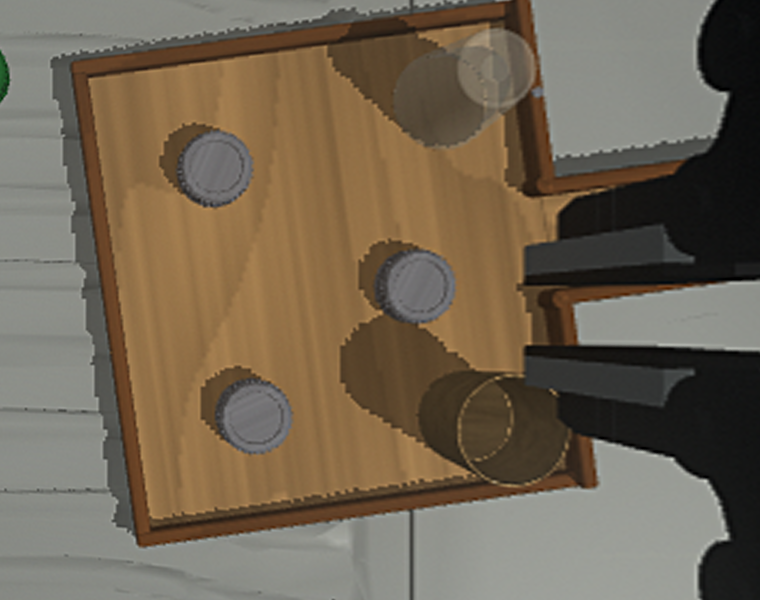

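View pics/w1.png

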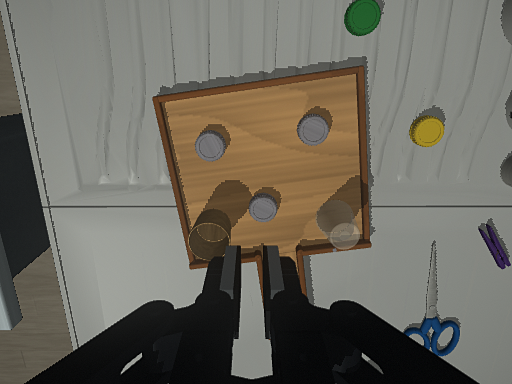

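```bash
cat >> h.py <<'E'
def t2w(pose,P):
    x,y,th=pose; P=np.atleast_2d(np.asarray(P,float)); c,s=np.cos(th),np.sin(th)
    return np.c_[x+c*P[:,0]-s*P[:,1], y+s*P[:,0]+c*P[:,1], P[:,2]]
def w2t(pose,P):
    x,y,th=pose; P=np.atleast_2d(np.asarray(P,float)); c,s=np.cos(th),np.sin(th); a=P[:,0]-x;b=P[:,1]-y
    return np.c_[c*a+s*b, -s*a+c*b]
E
cat > ov.py <<'E'
from h import *
import sys
f0=np.load("pics/wrist0.npz");f1=np.load("pics/w1.npz")
pose=np.array([558.4,-10.5,np.radians(-81.95)])
segs=[[(-217,-117,14),(-217,117,14)],[(-217,-117,14),(0,-117,14)],[(-217,117,14),(0,117,14)],
[(0,-117,20),(0,-24,20)],[(0,117,20),(0,24,20)],[(8,-117,20),(8,-24,20)],[(8,117,20),(8,24,20)],
[(8,-24,20),(135,-24,20)],[(8,24,20),(135,24,20)],[(135,-24,20),(135,24,20)]]
def draw(f,pose,name,box,s=4):
    im=cv2.resize(f['p'],None,fx=s,fy=s,interpolation=cv2.INTER_CUBIC)
    for a in segs:
        q=(proj(f['K'],f['T'],t2w(pose,a))+.5)*s-.5
        cv2.line(im,tuple(map(int,q[0])),tuple(map(int,q[1])),(0,255,255),1)
    l,t,r,b=[int(v*s) for v in box]
    cv2.imwrite(name,im[t:b,l:r,::-1])
if __name__=="__main__":
    draw(f0,pose,"pics/ov0.png",(140,0,340,150),4); draw(f0,pose,"pics/ov0b.png",(220,150,420,290),4); draw(f1,pose,"pics/ov1.png",(150,60,380,230),3.4)
E
python3 ov.py
```

```text
(no output)
```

View pics/ov0b.png

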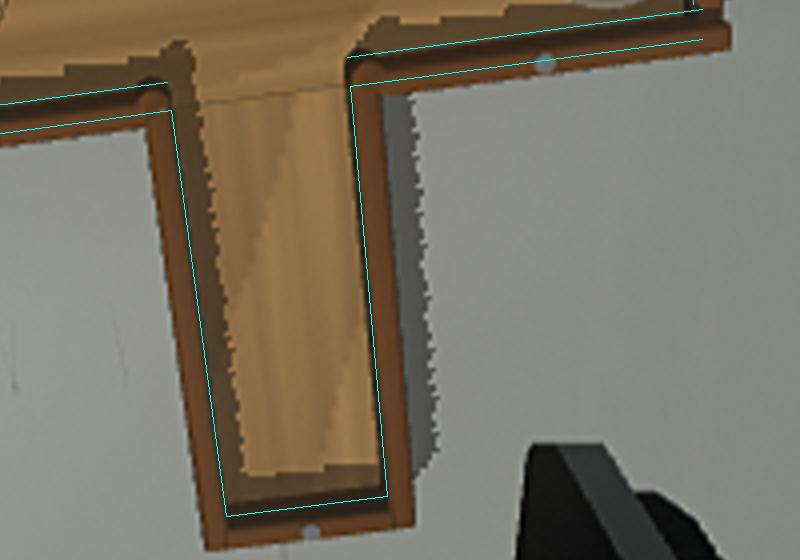

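View pics/ov1.png

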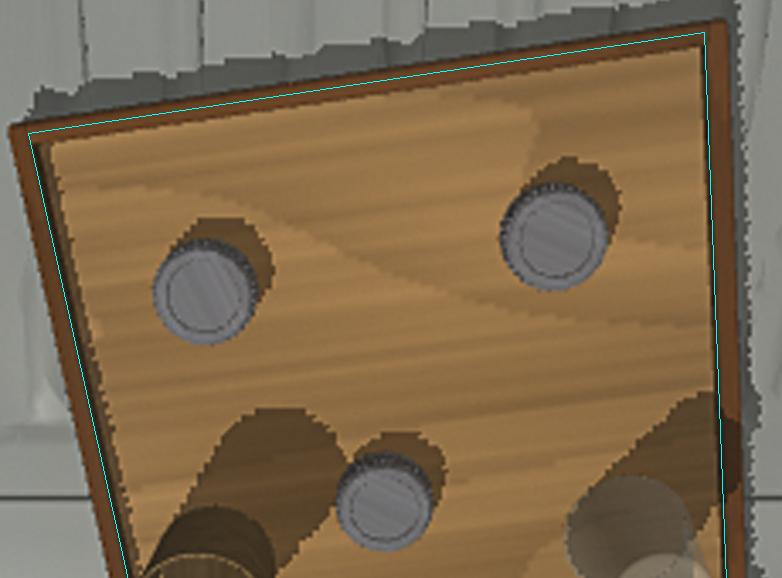

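```bash
sed -i 's/558.4,-10.5/558.75,-13.0/' ov.py
python3 - <<'E'
from ov import *
f=f1;K,T=f['K'],f['T']
b=cv2.medianBlur(f['p'],1).astype(int)
# grey-blue caps: blue>=red, inside tray
m=((b[...,2]-b[...,0]>-3)&(b.sum(2)>180)).astype(np.uint8)
poly=proj(K,T,t2w(pose,[(-214,-114,8),(-214,114,8),(-35,114,8),(-35,-114,8)])).astype(np.int32)
mk=np.zeros_like(m);cv2.fillPoly(mk,[poly],1)
n,l,st,ce=cv2.connectedComponentsWithStats(m*mk)
for i in range(1,n):
    if st[i,4]>150:
        (u,v),r=cv2.minEnclosingCircle(np.argwhere(l==i)[:,::-1].astype(np.float32))
        for z,c in((20,ce[i]),(13,ce[i])):
            w=ray(K,T,*c,z); print(st[i],z,w.round(1),w2t(pose,[w]).round(1), 'r px',r)
for nm,(u,v) in {'cup rim':(210,241.5),'glass rim':(344,235),}.items():
    for z in (59,65):
        w=ray(K,T,u,v,z); print(nm,z,w2t(pose,[w]).round(1))
draw(f1,pose,"pics/ov1.png",(150,60,380,230),3.4);draw(f0,pose,"pics/ov0b.png",(220,150,420,290),4)
print(f1['d'][238:243:2,205:215:4])
E
```

```text
[297 115  32  30 640] 20 [596.8 152.3  20. ] [[-158.4   60.8]] r px 15.572511672973633
[297 115  32  30 640] 13 [598.  151.3  13. ] [[-157.1   61.8]] r px 15.572511672973633
[195 132  31  29 634] 20 [471.2 132.3  20. ] [[-156.1  -66.3]] r px 15.201927185058594
[195 132  31  29 634] 13 [470.3 130.9  13. ] [[-154.9  -67.4]] r px 15.201927185058594
[249 197  28  25 528] 20 [536.8  50.4  20. ] [[-65.8 -12.8]] r px 14.089868545532227
[249 197  28  25 528] 13 [537.   47.6  13. ] [[-63.1 -13. ]] r px 14.089868545532227
cup rim 59 [[-48.2 -80.5]]
cup rim 65 [[-51.1 -79.2]]
glass rim 59 [[-34.2  81. ]]
glass rim 65 [[-37.4  79.7]]
[[465.9641  465.03995 466.37573]
 [466.22455 466.10638 467.7119 ]
 [461.84677 465.29343 465.466  ]]
```

View pics/ov0b.png

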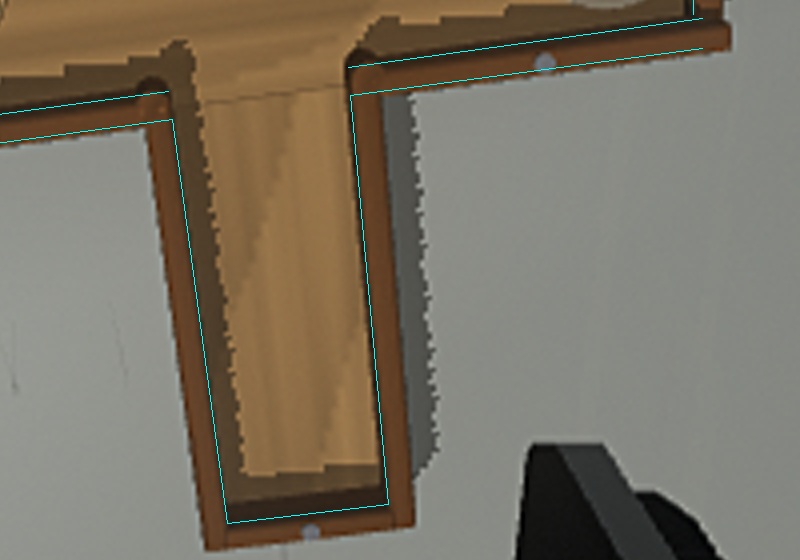

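```bash
cat > st.py <<'E'
from ov import pose
from h import *
from rig import ctrl
from scipy.spatial.transform import Rotation as R
def st():
    s=ctrl.sense(); q=s['ee_rot']; M=R.from_quat([q[1],q[2],q[3],q[0]]).as_matrix()
    c,sn=np.cos(pose[2]),np.sin(pose[2]); Rt=np.array([[c,-sn,0],[sn,c,0],[0,0,1]])
    N=Rt.T@M   # tool axes in tray frame
    want=np.diag([-1.,1.,-1.])
    rv=R.from_matrix(N.T@want).as_rotvec(degrees=True)/10
    print("t",round(s['time_s'],2),"tray",w2t(pose,[s['eef_pos']]).round(1),"z",s['eef_pos'][2].round(1),"dr to align",rv.round(3),"F",s['force'].round(1),"grip",round(s['grip_width'],3))
    return s,N
if __name__=="__main__": st()
E
python3 st.py
```

```text
t 0.82 tray [[-148.8  -13.5]] z 291.2 dr to align [-0.024 -0.005 -0.818] F [ 0.2 -0.4  0.1] grip 0.118
```

Request:
{"op": "servo_tool", "data": {"motion": [{"dr": [-0.02, 0, -0.7], "delta_pos": [0, 0, 1], "hand": 0.12}, {"dr": [0, 0, -0.7], "delta_pos": [0, 0, 1], "hand": 0.12}, {"dr": [0, 0, -0.7], "delta_pos": [0, 0, 1], "hand": 0.12}, {"dr": [0, 0, 0], "delta_pos": [0, 0, 1], "hand": 0.12}, {"dr": [0, 0, 0], "delta_pos": [0, 0, 0], "hand": 0.12}]}}

```text
time_s: 1.45
eef_pos: [525.1, 127.0, 86.0]
ee_rot: [0.0, 0.565, 0.825, 0.0]
force: [0.2, -0.5, 0.8]
grip_width: 0.118
```

Run:
```python
from st import *
s,N=st()
a=np.radians(13); B=np.array([-64,-13.]); tgt=B-48*np.array([np.cos(a),np.sin(a)])
cur=w2t(pose,[s['eef_pos']])[0]
d=np.r_[tgt-cur,0]; print(tgt,N.round(3)); print("tool shift",(N.T@d/50).round(3))
```

```text
t 1.45 tray [[-143.4  -13.7]] z 86.0 dr to align [ 2.00e-03 -1.00e-03  1.31e+00] F [ 0.2 -0.5  0.8] grip 0.118
[-110.76976311  -23.79765061] [[-0.974 -0.227 -0.   ]
 [-0.227  0.974  0.   ]
 [ 0.     0.    -1.   ]]
tool shift [-0.589 -0.344 -0.   ]
```

Request:
{"op": "servo_tool", "data": {"motion": [{"dr": [0, 0, 0], "delta_pos": [-0.59, -0.34, 0.5], "hand": 0.12}, {"dr": [0, 0, 0], "delta_pos": [0, 0, 0.5], "hand": 0.12}, {"dr": [0, 0, 0], "delta_pos": [0, 0, 0.3], "hand": 0.12}, {"dr": [0, 0, 0], "delta_pos": [0, 0, 0], "hand": 0.12}]}}

```text
time_s: 1.95
eef_pos: [525.1, 90.3, 27.1]
ee_rot: [0.005, 0.566, 0.824, 0.003]
force: [0.4, -0.3, 0.6]
grip_width: 0.118
```

Run:
```python
from st import *
st()
from rig import capture,get_calibration
for n in("wrist","side"):
    c=get_calibration(n)
    p,d=capture(n); 
    if n=="side": p=cv2.resize(p[150:290,180:330],None,fx=5,fy=4,interpolation=cv2.INTER_CUBIC)
    cv2.imwrite(f"pics/{n}2.png",p[:,:,::-1])
```

```text
t 1.95 tray [[-107.   -18.9]] z 27.1 dr to align [0.065 0.021 1.294] F [ 0.4 -0.3  0.6] grip 0.118
```

View pics/wrist2.png

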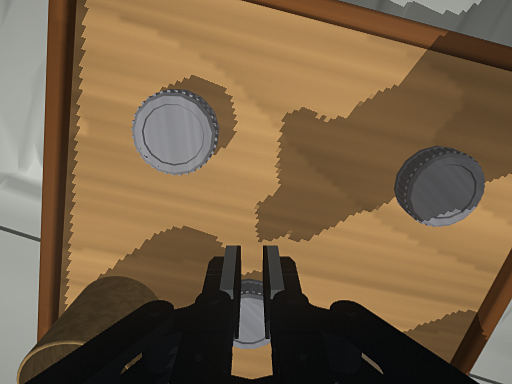

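View pics/side2.png

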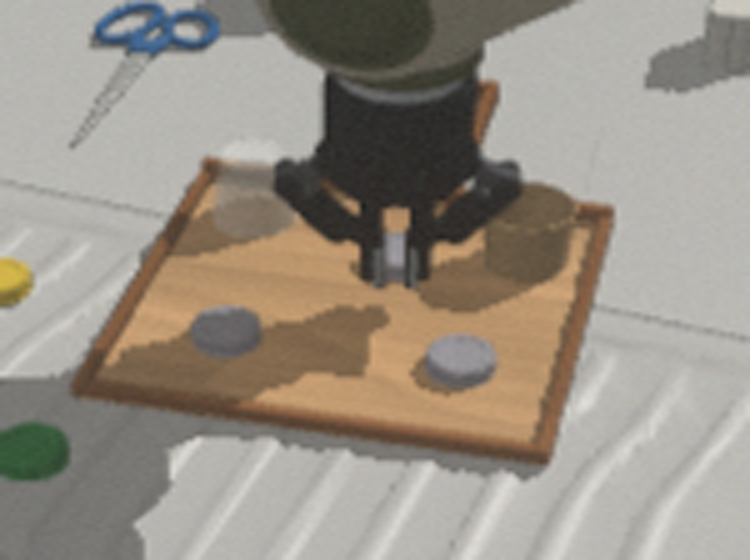

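Run:
```python
from st import *
from rig import capture,get_calibration
s,N=st()
q=s['ee_rot'];M=R.from_quat([q[1],q[2],q[3],q[0]]).as_matrix()
A=[]
for n in("scene","side"):
    p,d=capture(n);c=get_calibration(n);K,T=c['camera_matrix'],c['T']
    np.savez(f"pics/{n}3.npz",p=p,d=d,K=K,T=T)
    v,u=np.nonzero(d>0);z=d[v,u]
    P=np.c_[(u-K[0,2])/K[0,0]*z,(v-K[1,2])/K[1,1]*z,z]@T[:3,:3].T+T[:3,3]
    dark=p[v,u].max(1)<70
    L=(P-s['eef_pos'])@M
    k=dark&(np.abs(L[:,0])<60)&(np.abs(L[:,1])<120)&(L[:,2]<3)&(L[:,2]>-140); A.append(L[k]); print(n,k.sum())
L=np.vstack(A)
for h in range(0,130,6):
    k=(-L[:,2]>=h)&(-L[:,2]<h+6)
    if k.sum(): print(h,k.sum(),"y",np.percentile(L[k,1],[1,99]).round(0),"x",np.percentile(L[k,0],[1,99]).round(0))
```

```text
t 2.05 tray [[-107.1  -18.4]] z 27.8 dr to align [0.075 0.024 1.297] F [ 0.2  0.3 -0.5] grip 0.123
scene 1453
side 866
0 26 y [-90.   6.] x [-25.  12.]
6 43 y [-90.  17.] x [-44.  12.]
12 69 y [-92.  17.] x [-37.  13.]
18 61 y [-91.  17.] x [-24.  12.]
24 41 y [-92.  17.] x [-25.  13.]
30 37 y [-89.  17.] x [-20.  12.]
36 31 y [-22.  19.] x [-8. 13.]
42 62 y [-25.  30.] x [-8. 14.]
48 120 y [-36.  37.] x [-8. 14.]
54 149 y [-40.  41.] x [-10.  14.]
60 91 y [-44.  45.] x [-11.  17.]
66 118 y [-50.  49.] x [-10.  19.]
72 123 y [-52.  54.] x [-10.  19.]
78 129 y [-56.  57.] x [ 4. 19.]
84 171 y [-60.  57.] x [ 1. 19.]
90 209 y [-62.  61.] x [-8. 20.]
96 186 y [-58.  61.] x [-3. 21.]
102 190 y [-44.  49.] x [-3. 22.]
108 132 y [-41.  41.] x [-5. 20.]
114 56 y [-39.  40.] x [-3. 13.]
120 21 y [-37.  36.] x [-2. 13.]
126 59 y [-37.  31.] x [-0. 37.]
```

Request:
{"op": "servo_tool", "data": {"motion": [{"dr": [0.07, 0.02, 0], "delta_pos": [0.05, -0.1, 0.2], "hand": 0.12}, {"dr": [0, 0, 0], "delta_pos": [0, 0, 0.13], "hand": 0.12}, {"dr": [0, 0, 0], "delta_pos": [0, 0, 0], "hand": 0.12}]}}

```text
time_s: 2.52
eef_pos: [519.5, 91.5, 10.4]
ee_rot: [0.001, 0.566, 0.824, -0.001]
force: [-0.7, -0.6, 0.1]
grip_width: 0.118
```

```bash
cat > rel.py <<'E'
from st import *
import sys
s,N=st(); c=w2t(pose,[s['eef_pos']])[0]
B=np.array(list(map(float,sys.argv[1:3]))); d=N.T@np.r_[B-c,0]; print("cap in tool frame mm",d.round(1),"units",(d/50).round(3))
E
python3 rel.py -64 -13
```

```text
t 2.52 tray [[-109.   -24.2]] z 10.4 dr to align [-1.000e-03  1.100e-02  1.301e+00] F [-0.7 -0.6  0.1] grip 0.118
cap in tool frame mm [-46.3   0.8   0.1] units [-0.927  0.016  0.002]
```

Request:
{"op": "servo_tool", "data": {"motion": [{"dr": [0, 0, 0], "delta_pos": [-0.2, 0, 0], "hand": 0.12}, {"dr": [0, 0, 0], "delta_pos": [-0.2, 0, 0], "hand": 0.12}, {"dr": [0, 0, 0], "delta_pos": [-0.2, 0, 0], "hand": 0.12}, {"dr": [0, 0, 0], "delta_pos": [-0.2, 0, 0], "hand": 0.12}, {"dr": [0, 0, 0], "delta_pos": [-0.2, 0, 0], "hand": 0.12}, {"dr": [0, 0, 0], "delta_pos": [-0.2, 0, 0], "hand": 0.12}, {"dr": [0, 0, 0], "delta_pos": [0, 0, 0], "hand": 0.12}]}}

```text
time_s: 3.4
eef_pos: [543.3, 30.6, 10.9]
ee_rot: [0.001, 0.566, 0.824, -0.0]
force: [0.0, 0.2, -0.9]
grip_width: 0.115
```

```bash
cat > look.py <<'E'
from st import *
from rig import capture,get_calibration
import sys
n=sys.argv[1]; st()
for k in ("side","scene"):
    p,d=capture(k);c=get_calibration(k)
    o=orth(c['camera_matrix'],c['T'],p,20,420,690,-170,210,2.)
    # tray axis overlay
    for a in ([(-217,0,20),(135,0,20)],[(19,-24,20),(19,24,20)]):
        w=t2w(pose,a); q=[(int((210-y)*2),int((690-x)*2)) for x,y,_ in w]; cv2.line(o,q[0],q[1],(255,0,255),1)
    cv2.imwrite(f"pics/{k}_{n}.png",o[:,:,::-1])
E
python3 look.py 4; python3 rel.py -22 -3
```

```text
t 3.4 tray [[-45.3  -9.2]] z 10.9 dr to align [0.005 0.014 1.295] F [ 0.   0.2 -0.9] grip 0.115
t 3.5 tray [[-46.1  -9.5]] z 10.9 dr to align [0.003 0.013 1.299] F [0.2 0.4 0.1] grip 0.122
cap in tool frame mm [-24.9   0.9   0.1] units [-0.498  0.018  0.001]
```

View pics/side_4.png

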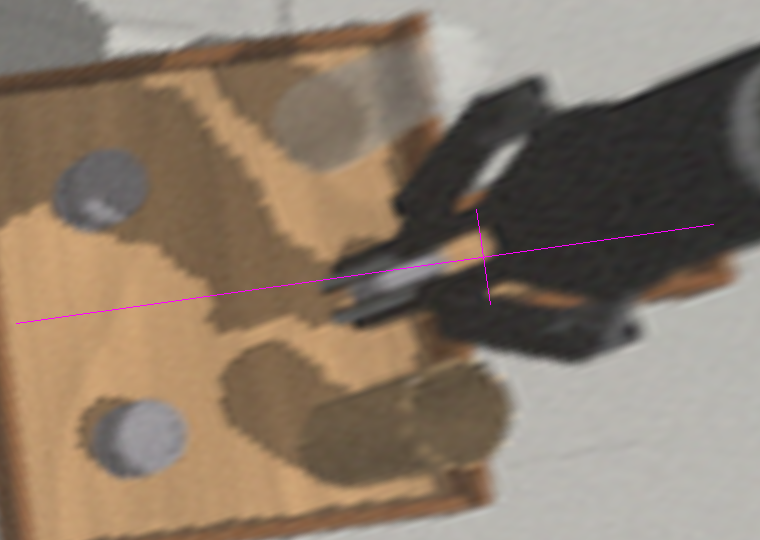

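View pics/scene_4.png

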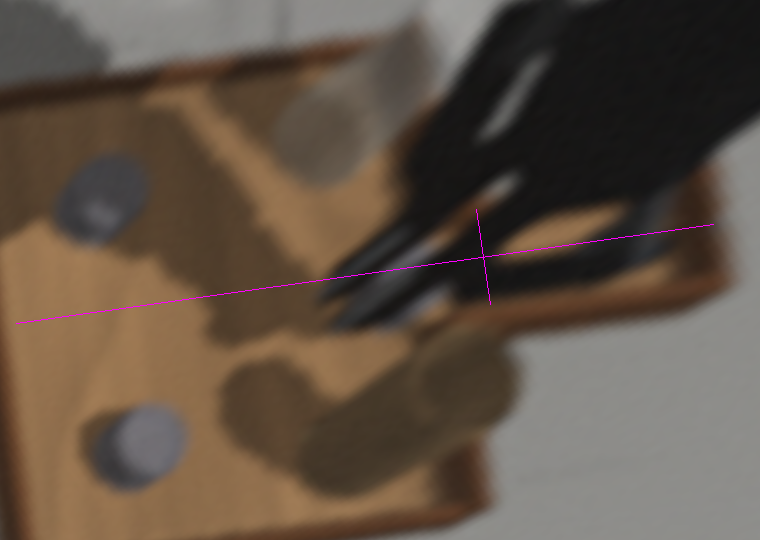

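Request:
{"op": "servo_tool", "data": {"motion": [{"dr": [0, 0, 0], "delta_pos": [0.3, 0, 0], "hand": 0.12}, {"dr": [0, 0, 0.65], "delta_pos": [0, 0.1, 0], "hand": 0.12}, {"dr": [0, 0, 0.65], "delta_pos": [0, 0.1, 0], "hand": 0.12}, {"dr": [0, 0, 0], "delta_pos": [0, 0, 0], "hand": 0.12}]}}

```text
time_s: 4.0
eef_pos: [545.1, 52.9, 10.7]
ee_rot: [0.0, 0.657, 0.754, -0.001]
force: [0.5, 1.1, -0.0]
grip_width: 0.12
```

```bash
python3 look.py 5; python3 rel.py -17.5 -3
```

```text
t 4.0 tray [[-67.2  -4.3]] z 10.7 dr to align [-0.004  0.007 -0.017] F [ 0.5  1.1 -0. ] grip 0.12
t 4.1 tray [[-66.8  -4.4]] z 10.7 dr to align [-0.005  0.007 -0.01 ] F [ 0.5  0.  -0. ] grip 0.122
cap in tool frame mm [-49.3   1.5   0.1] units [-0.987  0.031  0.001]
```

View pics/side_5.png

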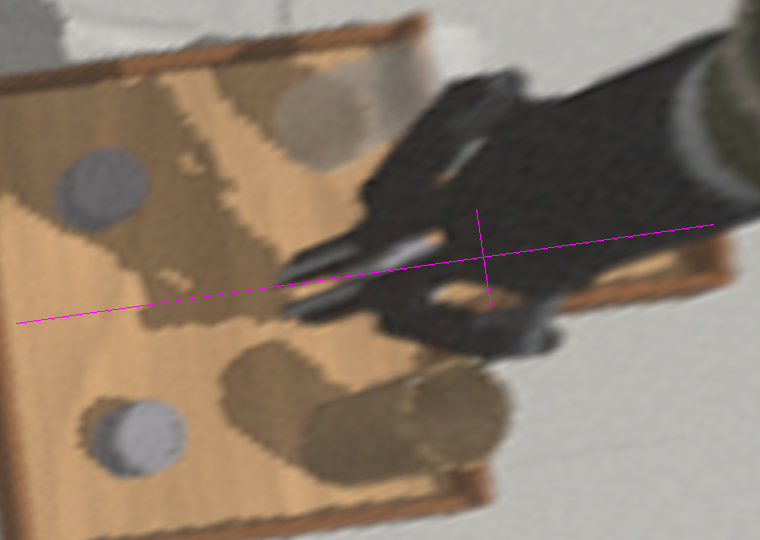

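View pics/scene_5.png

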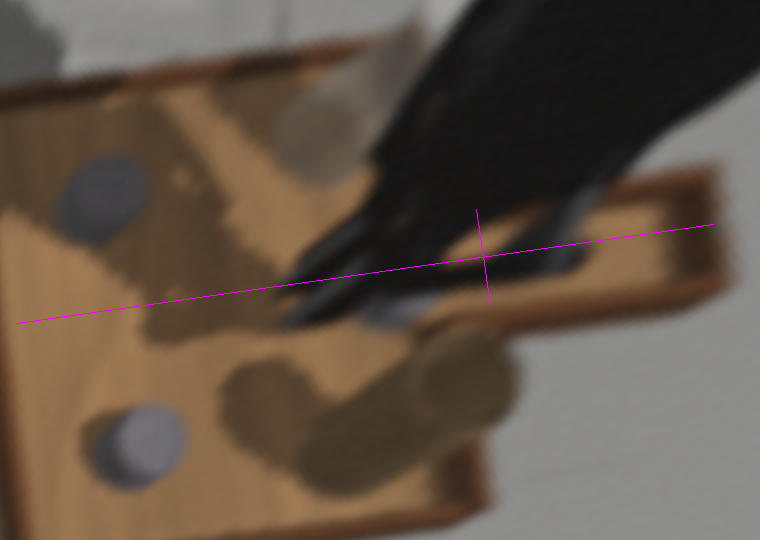

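Request:
{"op": "servo_tool", "data": {"motion": [{"dr": [0, 0, 0], "delta_pos": [-0.2, 0.04, 0], "hand": 0.12}, {"dr": [0, 0, 0], "delta_pos": [-0.2, 0.0, 0], "hand": 0.12}, {"dr": [0, 0, 0], "delta_pos": [-0.2, 0.02, 0], "hand": 0.12}, {"dr": [0, 0, 0], "delta_pos": [-0.2, 0.02, 0], "hand": 0.12}, {"dr": [0, 0, 0], "delta_pos": [-0.2, 0, 0], "hand": 0.12}, {"dr": [0, 0, 0], "delta_pos": [-0.2, 0, 0], "hand": 0.12}, {"dr": [0, 0, 0], "delta_pos": [-0.1, 0, 0], "hand": 0.12}, {"dr": [0, 0, 0], "delta_pos": [0, 0, 0], "hand": 0.12}]}}

```text
time_s: 5.1
eef_pos: [558.6, -16.6, 10.7]
ee_rot: [0.0, 0.656, 0.755, -0.001]
force: [0.1, -0.2, 0.2]
grip_width: 0.119
```

```bash
python3 look.py 6; python3 rel.py 25 0
```

```text
t 5.1 tray [[ 3.5 -0.6]] z 10.7 dr to align [-0.006  0.007 -0.   ] F [ 0.1 -0.2  0.2] grip 0.119
t 5.2 tray [[ 3.  -0.7]] z 10.7 dr to align [-0.007  0.007  0.003] F [-0.5 -0.3  0.2] grip 0.119
cap in tool frame mm [-22.    0.6   0. ] units [-0.439  0.013  0.001]
```

View pics/scene_6.png

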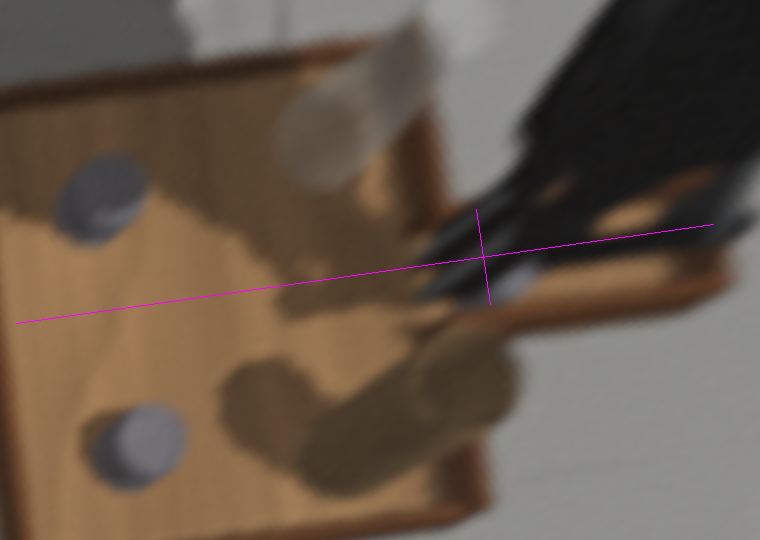

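Request:
{"op": "servo_tool", "data": {"motion": [{"dr": [0, 0, 0], "delta_pos": [-0.2, 0.01, 0], "hand": 0.12}, {"dr": [0, 0, 0], "delta_pos": [-0.2, 0, 0], "hand": 0.12}, {"dr": [0, 0, 0], "delta_pos": [-0.2, 0, 0], "hand": 0.12}, {"dr": [0, 0, 0], "delta_pos": [-0.2, 0, 0], "hand": 0.12}, {"dr": [0, 0, 0], "delta_pos": [0.5, 0, 0], "hand": 0.12}, {"dr": [0, 0, 0], "delta_pos": [1, 0, 0], "hand": 0.12}, {"dr": [0, 0, 0], "delta_pos": [0.5, 0, 0], "hand": 0.12}, {"dr": [0, 0, 0], "delta_pos": [0, 0, -1], "hand": 0.12}, {"dr": [0, 0, 0], "delta_pos": [0, 0, -1], "hand": 0.12}, {"dr": [0, 0, 0], "delta_pos": [0.9, 0, -1], "hand": 0.12}, {"dr": [0, 0, 0], "delta_pos": [0.8, 0, -1], "hand": 0.12}, {"dr": [0, 0, 0], "delta_pos": [0, 0, 0], "hand": 0.12}]}}

```text
time_s: 6.7
eef_pos: [540.7, 121.1, 211.1]
ee_rot: [0.0, 0.657, 0.754, -0.0]
force: [-0.4, -0.6, -1.1]
grip_width: 0.118
```

```bash
cat > wr.py <<'E'
from st import *
from rig import capture,get_calibration
import sys
n=sys.argv[1]; st()
c=get_calibration("wrist");K,T=c['camera_matrix'],c['T']
p,d=capture("wrist"); o=orth(K,T,p,20,420,690,-170,210,2.)
for a in ([(-217,0,20),(135,0,20)],[(19,-24,20),(19,24,20)]):
    w=t2w(pose,a); q=[(int((210-y)*2),int((690-x)*2)) for x,y,_ in w]; cv2.line(o,q[0],q[1],(255,0,255),1)
cv2.imwrite(f"pics/wo_{n}.png",o[:,:,::-1])
b=p.astype(int); m=((b[...,2]-b[...,0]>-3)&(b.sum(2)>150)).astype(np.uint8)
mk=np.zeros_like(m)
for q in ([(-214,-114,8),(-214,114,8),(-35,114,8),(-35,-114,8)],[(-35,-25,8),(-35,25,8),(133,22,8),(133,-22,8)]):
    cv2.fillPoly(mk,[proj(K,T,t2w(pose,q)).astype(np.int32)],1)
k,l,S,ce=cv2.connectedComponentsWithStats(m*mk)
for i in range(1,k):
    if S[i,4]>150: print("cap?",S[i],"tray",w2t(pose,[ray(K,T,*ce[i],18)]).round(1))
E
python3 wr.py 7; python3 look.py 7
```

```text
t 6.7 tray [[-135.3    0.9]] z 211.1 dr to align [ 0.     0.005 -0.017] F [-0.4 -0.6 -1.1] grip 0.118
cap? [166 122  37  38 999] tray [[-155.9  -67. ]]
cap? [294 122  38  36 947] tray [[-157.6   60.7]]
cap? [238 315  27  30 621] tray [[73.4 -0.3]]
t 6.75 tray [[-1.342e+02  1.000e-01]] z 208.8 dr to align [-0.023  0.004 -0.025] F [-0.1 -1.  -0.5] grip 0.121
```

View pics/wo_7.png

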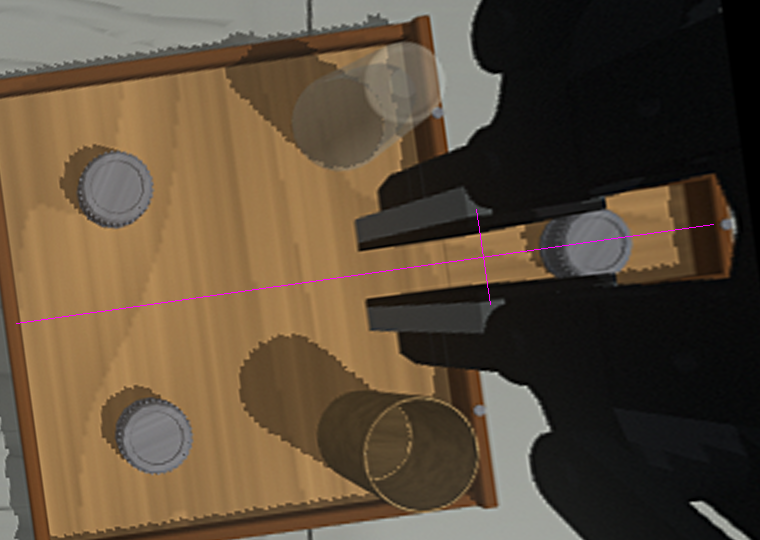

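View pics/scene_7.png

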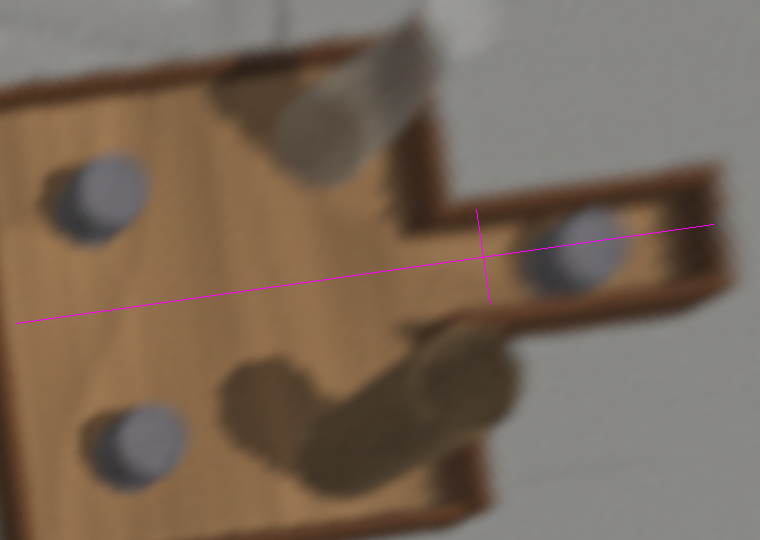

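Request:
{"op": "servo_tool", "data": {"motion": [{"dr": [0, 0, -0.88], "delta_pos": [0.4, -0.6, 0.5], "hand": 0.12}, {"dr": [0, 0, -0.88], "delta_pos": [0.4, -0.5, 0.5], "hand": 0.12}, {"dr": [0, 0, -0.88], "delta_pos": [0.4, -0.2, 0.5], "hand": 0.12}, {"dr": [0, 0, -0.88], "delta_pos": [0.4, 0, 0.5], "hand": 0.12}, {"dr": [0, 0, 0], "delta_pos": [0, 0, 0], "hand": 0.12}]}}

```text
time_s: 7.48
eef_pos: [442.4, 172.6, 97.8]
ee_rot: [-0.009, 0.395, 0.919, -0.006]
force: [1.0, -0.8, 0.8]
grip_width: 0.12
```

```bash
python3 rel.py -188.8 -89.9
```

```text
t 7.47 tray [[-200.1  -89.2]] z 97.8 dr to align [-0.119 -0.037  3.547] F [ 1.  -0.8  0.8] grip 0.12
cap in tool frame mm [-8.8 -7.1  0. ] units [-0.176 -0.142  0.   ]
```

Request:
{"op": "servo_tool", "data": {"motion": [{"dr": [0, 0, 0], "delta_pos": [-0.18, -0.14, 0.5], "hand": 0.12}, {"dr": [0, 0, 0], "delta_pos": [0, 0, 0.4], "hand": 0.12}, {"dr": [0, 0, 0], "delta_pos": [0, 0, 0.2], "hand": 0.12}, {"dr": [0, 0, 0], "delta_pos": [0, 0, 0], "hand": 0.12}]}}

```text
time_s: 7.98
eef_pos: [445.5, 157.4, 42.4]
ee_rot: [-0.008, 0.401, 0.916, -0.006]
force: [-0.7, -0.4, 0.1]
grip_width: 0.123
```

```bash
python3 rel.py -156 -67; python3 -c "
from st import *
s,N=st();print(N.round(3))"
```

```text
t 7.97 tray [[-184.5  -88.3]] z 42.4 dr to align [-0.112 -0.03   3.467] F [-0.7 -0.4  0.1] grip 0.123
cap in tool frame mm [-35.6   1.3  -0.4] units [-0.711  0.025 -0.008]
t 7.97 tray [[-184.5  -88.3]] z 42.4 dr to align [-0.112 -0.03   3.467] F [-0.7 -0.4  0.1] grip 0.123
[[-0.822 -0.569  0.001]
 [-0.569  0.822 -0.02 ]
 [ 0.011 -0.017 -1.   ]]
```

Request:
{"op": "servo_tool", "data": {"motion": [{"dr": [-0.1, -0.06, 0], "delta_pos": [0.1, 0.02, 0.3], "hand": 0.12}, {"dr": [0, 0, 0], "delta_pos": [0, 0, 0.25], "hand": 0.12}, {"dr": [0, 0, 0], "delta_pos": [0, 0, 0.08], "hand": 0.12}, {"dr": [0, 0, 0], "delta_pos": [0, 0, 0], "hand": 0.12}]}}

```text
time_s: 8.48
eef_pos: [445.3, 161.1, 12.3]
ee_rot: [0.002, 0.402, 0.915, 0.001]
force: [0.4, -0.4, -0.3]
grip_width: 0.119
```

```bash
python3 rel.py -156 -67
```

```text
t 8.47 tray [[-188.3  -88. ]] z 12.3 dr to align [0.028 0.008 3.45 ] F [ 0.4 -0.4 -0.3] grip 0.119
cap in tool frame mm [-38.5  -1.    0.1] units [-0.77  -0.02   0.002]
```

Request:
{"op": "servo_tool", "data": {"motion": [{"dr": [0, 0, 0], "delta_pos": [-0.15, -0.02, 0], "hand": 0.12}, {"dr": [0, 0, 0], "delta_pos": [-0.2, 0, 0], "hand": 0.12}, {"dr": [0, 0, 0], "delta_pos": [-0.2, 0, 0], "hand": 0.12}, {"dr": [0, 0, 0], "delta_pos": [-0.2, 0, 0], "hand": 0.12}, {"dr": [0, 0, 0], "delta_pos": [-0.2, 0, 0], "hand": 0.12}, {"dr": [0, 0, 0], "delta_pos": [-0.2, 0, 0], "hand": 0.12}, {"dr": [0, 0, 0], "delta_pos": [-0.2, 0, 0], "hand": 0.12}, {"dr": [0, 0, 0], "delta_pos": [-0.2, 0, 0], "hand": 0.12}, {"dr": [0, 0, 0], "delta_pos": [-0.2, 0, 0], "hand": 0.12}, {"dr": [0, 0, 0], "delta_pos": [0, 0, 0], "hand": 0.12}]}}

```text
time_s: 9.72
eef_pos: [509.2, 90.6, 13.6]
ee_rot: [0.003, 0.403, 0.915, 0.002]
force: [-0.2, -0.7, -0.4]
grip_width: 0.119
```

```bash
python3 look.py 8; python3 rel.py -90 -22
```

```text
t 9.72 tray [[-109.5  -34.6]] z 13.6 dr to align [0.039 0.013 3.444] F [-0.2 -0.7 -0.4] grip 0.119
t 9.82 tray [[-110.1  -35.1]] z 13.5 dr to align [0.036 0.011 3.447] F [-0.1 -1.   0.3] grip 0.119
cap in tool frame mm [-24.   -0.6   0.1] units [-0.48  -0.012  0.002]
```

View pics/scene_8.png

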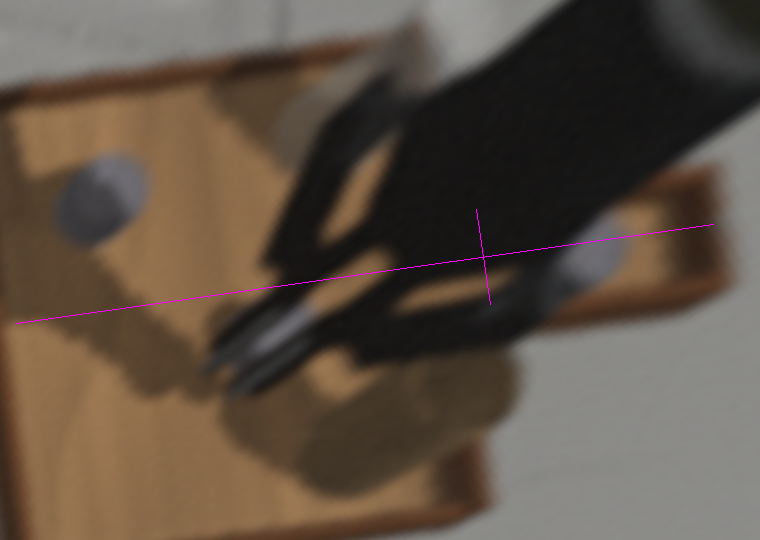

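View pics/side_8.png

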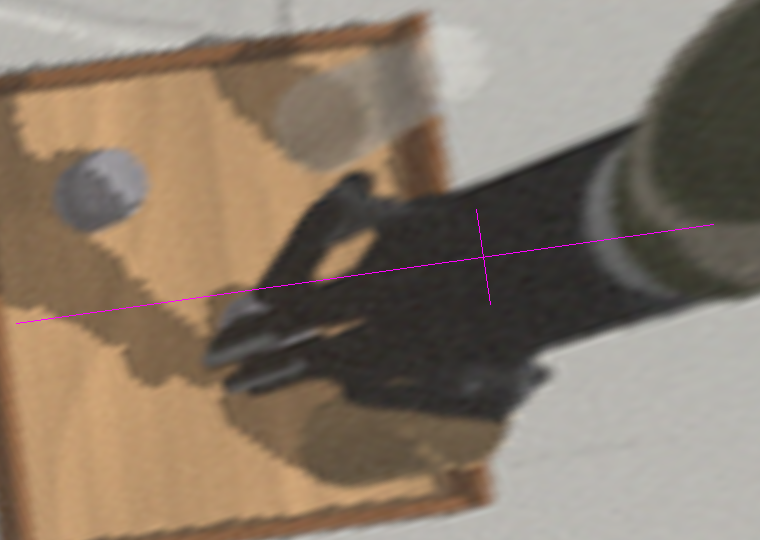

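Request:
{"op": "servo_tool", "data": {"motion": [{"dr": [0, 0, 0], "delta_pos": [-0.2, 0, 0.02], "hand": 0.12}, {"dr": [0, 0, 0], "delta_pos": [-0.2, 0, 0.02], "hand": 0.12}, {"dr": [0, 0, 0], "delta_pos": [-0.16, 0, 0.02], "hand": 0.12}, {"dr": [0, 0, 0], "delta_pos": [0, 0, 0], "hand": 0.12}, {"dr": [0, 0, 0], "delta_pos": [0.4, 0, 0], "hand": 0.12}, {"dr": [0, 0, 0.86], "delta_pos": [0.1, 0, 0], "hand": 0.12}, {"dr": [0, 0, 0.86], "delta_pos": [0, 0.15, 0], "hand": 0.12}, {"dr": [0, 0, 0.86], "delta_pos": [0, 0.2, 0], "hand": 0.12}, {"dr": [0, 0, 0.86], "delta_pos": [0, 0.2, 0], "hand": 0.12}, {"dr": [0, 0, 0], "delta_pos": [0, 0, 0], "hand": 0.12}]}}

```text
time_s: 11.08
eef_pos: [530.4, 105.5, 10.0]
ee_rot: [0.0, 0.66, 0.751, 0.001]
force: [-0.7, -0.2, -0.7]
grip_width: 0.122
```

```bash
python3 look.py 9; python3 wr.py 9; python3 rel.py -60 -0
```

```text
t 11.07 tray [[-121.3  -11.5]] z 10.0 dr to align [ 0.012 -0.008 -0.07 ] F [-0.7 -0.2 -0.7] grip 0.122
t 11.18 tray [[-120.9  -11.9]] z 9.9 dr to align [ 0.008 -0.009 -0.061] F [-0.1 -0.4  0.2] grip 0.122
cap? [ 375  140  100   91 6065] tray [[-159.7   60.6]]
cap? [269 267  15  32 234] tray [[-113.4   -1.7]]
cap? [ 237  329   36   50 1212] tray [[-70.  -11.1]]
t 11.22 tray [[-120.7  -11.7]] z 10.0 dr to align [ 0.009 -0.008 -0.065] F [ 0.5 -0.8  0.3] grip 0.122
cap in tool frame mm [-60.5  12.4  -0.1] units [-1.21e+00  2.48e-01 -1.00e-03]
```

View pics/scene_9.png

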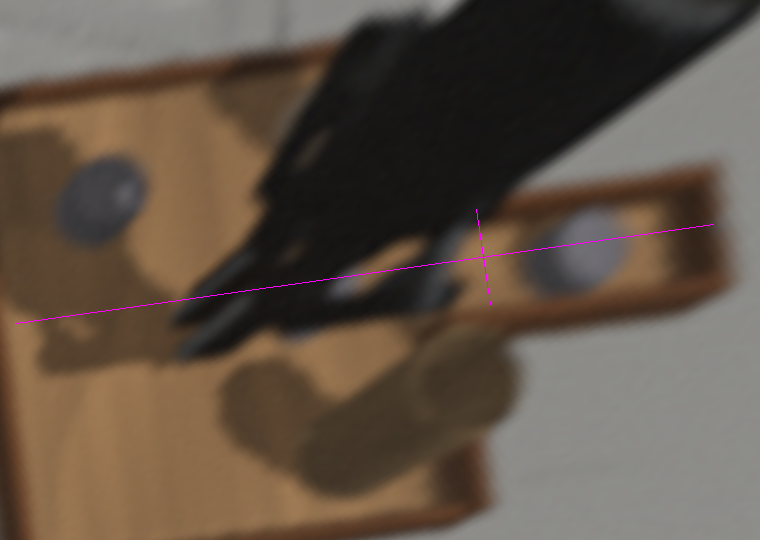

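View pics/wo_9.png

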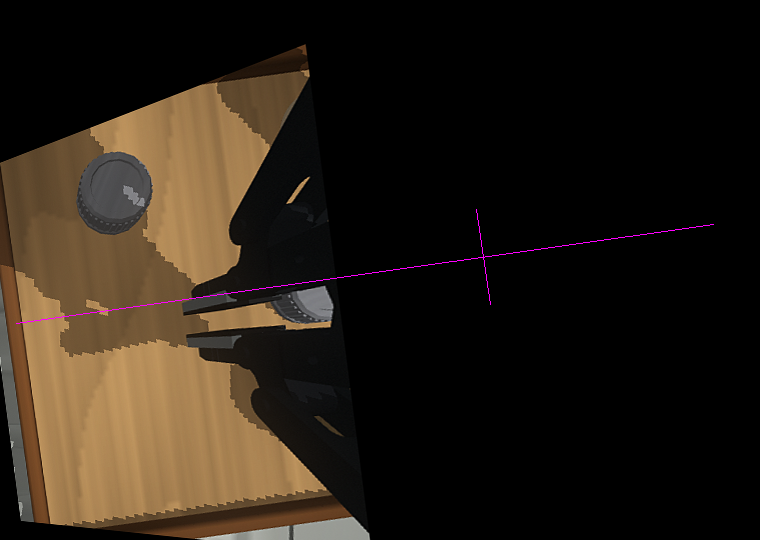

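Request:
{"op": "servo_tool", "data": {"motion": [{"dr": [0, 0, 0], "delta_pos": [0, 0.1, -1], "hand": 0.12}, {"dr": [0, 0, -0.06], "delta_pos": [0, 0.1, -1], "hand": 0.12}, {"dr": [0, 0, 0], "delta_pos": [0, 0, -1], "hand": 0.12}, {"dr": [0, 0, 0], "delta_pos": [0, 0, 0], "hand": 0.12}]}}

```text
time_s: 11.72
eef_pos: [538.0, 106.0, 163.9]
ee_rot: [-0.001, 0.653, 0.757, 0.0]
force: [-0.4, -0.4, 0.0]
grip_width: 0.122
```

```bash
python3 wr.py 10
```

```text
t 11.72 tray [[-120.8   -3.8]] z 163.9 dr to align [-0.006 -0.011  0.044] F [-0.4 -0.4  0. ] grip 0.122
cap? [ 306  112   46   43 1324] tray [[-157.7   60.8]]
cap? [234 221  40  34 967] tray [[-60.5  -3.4]]
cap? [269 267  12  32 182] tray [[-10.7  18.2]]
cap? [237 333  35  35 912] tray [[72.2 -1. ]]
```

View pics/wo_10.png

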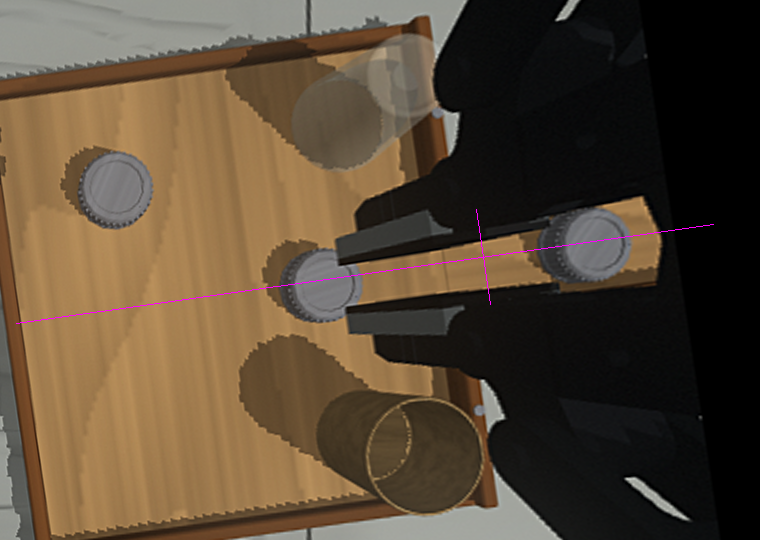

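Request:
{"op": "servo_tool", "data": {"motion": [{"dr": [0, 0, 0.03], "delta_pos": [0, 0.02, 1], "hand": 0.12}, {"dr": [0, 0, 0], "delta_pos": [0, 0, 1], "hand": 0.12}, {"dr": [0, 0, 0], "delta_pos": [0, 0, 0.7], "hand": 0.12}, {"dr": [0, 0, 0], "delta_pos": [0, 0, 0.2], "hand": 0.12}, {"dr": [0, 0, 0], "delta_pos": [0, 0, 0], "hand": 0.12}]}}

```text
time_s: 12.4
eef_pos: [533.1, 106.4, 8.7]
ee_rot: [-0.005, 0.653, 0.757, -0.003]
force: [1.5, 0.0, 0.6]
grip_width: 0.123
```

```bash
python3 rel.py -62 -2.8
```

```text
t 12.4 tray [[-121.8   -8.7]] z 8.7 dr to align [-0.07  -0.021  0.039] F [1.5 0.  0.6] grip 0.123
cap in tool frame mm [-59.9   5.5  -0.3] units [-1.197  0.109 -0.006]
```

Request:
{"op": "servo_tool", "data": {"motion": [{"dr": [-0.07, -0.02, 0.03], "delta_pos": [-0.1, 0.1, -0.03], "hand": 0.12}, {"dr": [0, 0, 0], "delta_pos": [-0.1, 0, 0], "hand": 0.12}, {"dr": [0, 0, 0], "delta_pos": [0, 0, 0], "hand": 0.12}]}}

```text
time_s: 12.78
eef_pos: [541.6, 96.4, 13.0]
ee_rot: [0.002, 0.655, 0.755, 0.002]
force: [-0.4, -0.3, -0.3]
grip_width: 0.12
```

```bash
python3 rel.py -62 -2.8
```

```text
t 12.78 tray [[-110.7   -1.7]] z 13.0 dr to align [0.033 0.006 0.008] F [-0.4 -0.3 -0.3] grip 0.12
cap in tool frame mm [-48.7  -1.2   0. ] units [-0.975 -0.024  0.001]
```

Aligned. I'll push straight through the gate.

Request:
{"op": "servo_tool", "data": {"motion": [{"dr": [0.03, 0, 0], "delta_pos": [-0.2, -0.02, 0.03], "hand": 0.12}, {"dr": [0, 0, 0], "delta_pos": [-0.2, 0, 0.02], "hand": 0.12}, {"dr": [0, 0, 0], "delta_pos": [-0.2, 0, 0], "hand": 0.12}, {"dr": [0, 0, 0], "delta_pos": [-0.2, 0.02, 0], "hand": 0.12}, {"dr": [0, 0, 0], "delta_pos": [-0.2, 0.02, 0], "hand": 0.12}, {"dr": [0, 0, 0], "delta_pos": [-0.2, 0.01, 0], "hand": 0.12}, {"dr": [0, 0, 0], "delta_pos": [0, 0, 0], "hand": 0.12}]}}

```text
time_s: 13.65
eef_pos: [552.7, 32.3, 11.0]
ee_rot: [0.001, 0.656, 0.755, 0.0]
force: [-0.3, -0.0, 0.2]
grip_width: 0.121
```

```bash
python3 look.py 11
```

```text
t 13.65 tray [[-45.7   0.3]] z 11.0 dr to align [0.007 0.007 0.003] F [-0.3 -0.   0.2] grip 0.121
```

View pics/scene_11.png

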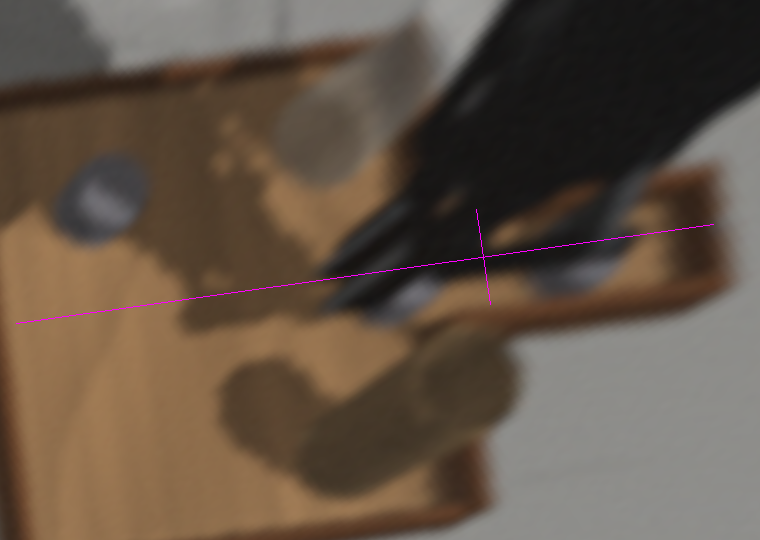

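Request:
{"op": "servo_tool", "data": {"motion": [{"dr": [0, 0, 0], "delta_pos": [-0.2, -0.01, 0], "hand": 0.12}, {"dr": [0, 0, 0], "delta_pos": [-0.2, 0, 0], "hand": 0.12}, {"dr": [0, 0, 0], "delta_pos": [-0.2, 0, 0], "hand": 0.12}, {"dr": [0, 0, 0], "delta_pos": [-0.2, 0, 0], "hand": 0.12}, {"dr": [0, 0, 0], "delta_pos": [-0.2, 0, 0], "hand": 0.12}, {"dr": [0, 0, 0], "delta_pos": [-0.2, 0, 0], "hand": 0.12}, {"dr": [0, 0, 0], "delta_pos": [0, 0, 0], "hand": 0.12}]}}

```text
time_s: 14.62
eef_pos: [560.9, -30.6, 11.0]
ee_rot: [0.001, 0.655, 0.755, -0.0]
force: [1.2, -0.1, -0.6]
grip_width: 0.115
```

```bash
python3 look.py 12
```

```text
t 14.62 tray [[17.8 -0.3]] z 11.0 dr to align [0.005 0.006 0.009] F [ 1.2 -0.1 -0.6] grip 0.115
```

View pics/scene_12.png

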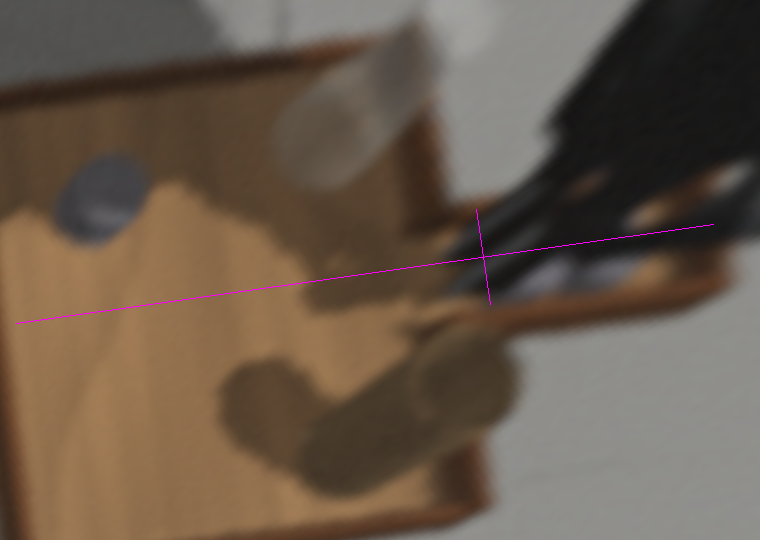

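Request:
{"op": "servo_tool", "data": {"motion": [{"dr": [0, 0, 0], "delta_pos": [0.4, 0, 0], "hand": 0.12}, {"dr": [0, 0, 0], "delta_pos": [0.9, 0, 0], "hand": 0.12}, {"dr": [0, 0, 0], "delta_pos": [0.8, 0, 0], "hand": 0.12}, {"dr": [0, 0, 0], "delta_pos": [0, 0, -1], "hand": 0.12}, {"dr": [0, 0, 0], "delta_pos": [0.5, 0, -1], "hand": 0.12}, {"dr": [0, 0, 0], "delta_pos": [0.5, 0, -1], "hand": 0.12}, {"dr": [0, 0, 0], "delta_pos": [0, 0, 0], "hand": 0.12}]}}

```text
time_s: 15.6
eef_pos: [533.8, 138.1, 165.0]
ee_rot: [-0.001, 0.653, 0.758, -0.0]
force: [-0.8, 0.4, -0.2]
grip_width: 0.119
```

```bash
python3 wr.py 13
```

```text
t 15.6 tray [[-153.1   -3.6]] z 165.0 dr to align [-0.008 -0.008  0.048] F [-0.8  0.4 -0.2] grip 0.119
cap? [ 304  152   44   38 1134] tray [[-157.5   61.2]]
cap? [ 236  336   35   43 1089] tray [[49.9 -1.3]]
```

View pics/wo_13.png

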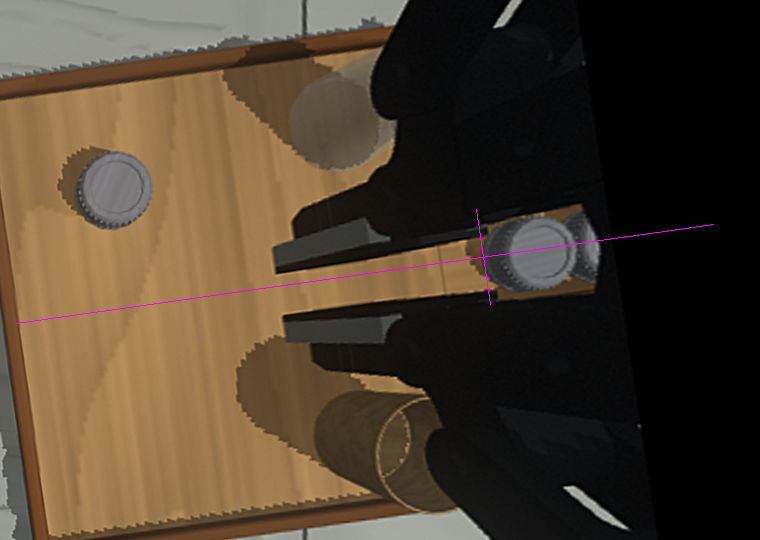

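Request:
{"op": "servo_tool", "data": {"motion": [{"dr": [0, 0, 0], "delta_pos": [0.4, 0.85, 0], "hand": 0.12}, {"dr": [0, 0, 0.85], "delta_pos": [0.4, 0.8, 0], "hand": 0.12}, {"dr": [0, 0, 0.85], "delta_pos": [0, 0, 0.6], "hand": 0.12}, {"dr": [0, 0, 0.85], "delta_pos": [0, 0, 0.6], "hand": 0.12}, {"dr": [0, 0, 0.7], "delta_pos": [0, 0, 0.5], "hand": 0.12}, {"dr": [0, 0, 0], "delta_pos": [0, 0, 0], "hand": 0.12}]}}

```text
time_s: 16.4
eef_pos: [603.5, 192.7, 64.5]
ee_rot: [-0.005, 0.843, 0.538, -0.01]
force: [0.4, 0.0, 0.3]
grip_width: 0.116
```

```bash
python3 rel.py -191.6 81.9; python3 -c "
from st import *
s,N=st();print(N.round(3),s['joints'].round(2))"
```

```text
t 16.4 tray [[-197.4   73.1]] z 64.5 dr to align [-0.125  0.026 -3.297] F [0.4 0.  0.3] grip 0.116
cap in tool frame mm [-0.1 10.5 -0.2] units [-0.002  0.21  -0.004]
t 16.4 tray [[-197.4   73.1]] z 64.5 dr to align [-0.125  0.026 -3.297] F [0.4 0.  0.3] grip 0.116
[[-0.839  0.544 -0.002]
 [ 0.544  0.839 -0.022]
 [-0.01  -0.019 -1.   ]] [0.12 0.72 1.31 0.   1.13 0.56]
```

Request:
{"op": "servo_tool", "data": {"motion": [{"dr": [-0.1, 0.06, 0.06], "delta_pos": [0, 0.21, 0], "hand": 0.12}, {"dr": [0, 0, 0], "delta_pos": [0, 0, 0.4], "hand": 0.12}, {"dr": [0, 0, 0], "delta_pos": [0, 0, 0.3], "hand": 0.12}, {"dr": [0, 0, 0], "delta_pos": [0, 0, 0], "hand": 0.12}]}}

```text
time_s: 16.9
eef_pos: [615.8, 187.7, 31.1]
ee_rot: [0.001, 0.845, 0.536, 0.003]
force: [-0.2, -0.0, 0.6]
grip_width: 0.12
```

```bash
python3 rel.py -157.5 61
```

```text
t 16.9 tray [[-190.7   84.6]] z 31.1 dr to align [ 0.031 -0.013 -3.329] F [-0.2 -0.   0.6] grip 0.12
cap in tool frame mm [-40.7  -1.5  -0.2] units [-0.815 -0.03  -0.003]
```

Request:
{"op": "servo_tool", "data": {"motion": [{"dr": [0, 0, 0.06], "delta_pos": [0, -0.03, 0.25], "hand": 0.12}, {"dr": [0, 0, 0], "delta_pos": [0, 0, 0.12], "hand": 0.12}, {"dr": [0, 0, 0], "delta_pos": [0, 0, 0], "hand": 0.12}]}}

```text
time_s: 17.27
eef_pos: [615.3, 188.5, 12.8]
ee_rot: [0.001, 0.847, 0.531, 0.004]
force: [0.6, 0.4, 0.1]
grip_width: 0.12
```

```bash
python3 rel.py -157.5 61
```

```text
t 17.27 tray [[-191.6   84.2]] z 12.8 dr to align [ 0.044 -0.017 -3.39 ] F [0.6 0.4 0.1] grip 0.12
cap in tool frame mm [-41.2  -0.2  -0.2] units [-0.825 -0.005 -0.004]
```

Request:
{"op": "servo_tool", "data": {"motion": [{"dr": [0, 0, 0], "delta_pos": [-0.15, 0, 0.02], "hand": 0.12}, {"dr": [0, 0, 0], "delta_pos": [-0.2, 0, 0], "hand": 0.12}, {"dr": [0, 0, 0], "delta_pos": [-0.2, 0, 0], "hand": 0.12}, {"dr": [0, 0, 0], "delta_pos": [-0.2, 0, 0], "hand": 0.12}, {"dr": [0, 0, 0], "delta_pos": [-0.2, 0, 0], "hand": 0.12}, {"dr": [0, 0, 0], "delta_pos": [-0.2, 0, 0], "hand": 0.12}, {"dr": [0, 0, 0], "delta_pos": [-0.2, 0, 0], "hand": 0.12}, {"dr": [0, 0, 0], "delta_pos": [-0.2, 0, 0], "hand": 0.12}, {"dr": [0, 0, 0], "delta_pos": [-0.2, 0, 0], "hand": 0.12}, {"dr": [0, 0, 0], "delta_pos": [0, 0, 0], "hand": 0.12}]}}

```text
time_s: 18.52
eef_pos: [574.7, 103.5, 12.3]
ee_rot: [0.002, 0.848, 0.531, 0.005]
force: [0.6, -0.5, -0.2]
grip_width: 0.117
```

```bash
python3 look.py 14; python3 rel.py -90 -22
```

```text
t 18.52 tray [[-113.1   32.2]] z 12.3 dr to align [ 0.054 -0.018 -3.395] F [ 0.6 -0.5 -0.2] grip 0.117
t 18.62 tray [[-113.7   32.5]] z 12.3 dr to align [ 0.056 -0.019 -3.391] F [-0.6  0.3 -0.3] grip 0.121
cap in tool frame mm [-50.  -32.   -0.6] units [-1.001 -0.641 -0.011]
```

View pics/scene_14.png

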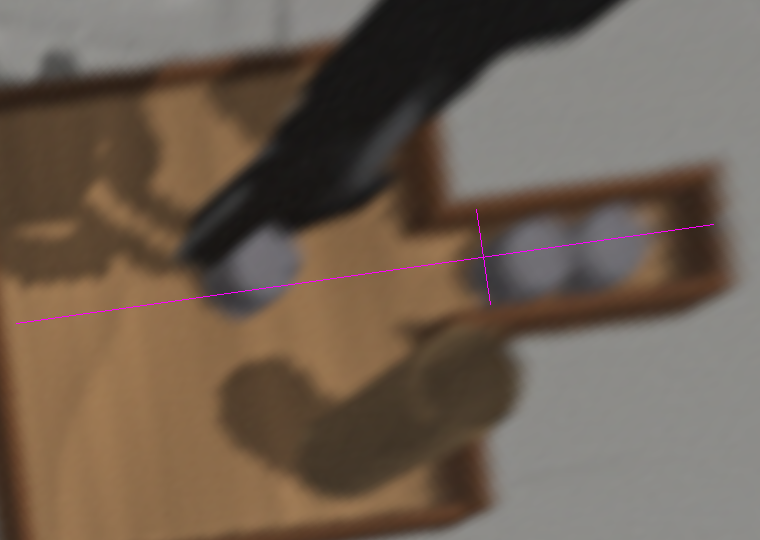

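View pics/side_14.png

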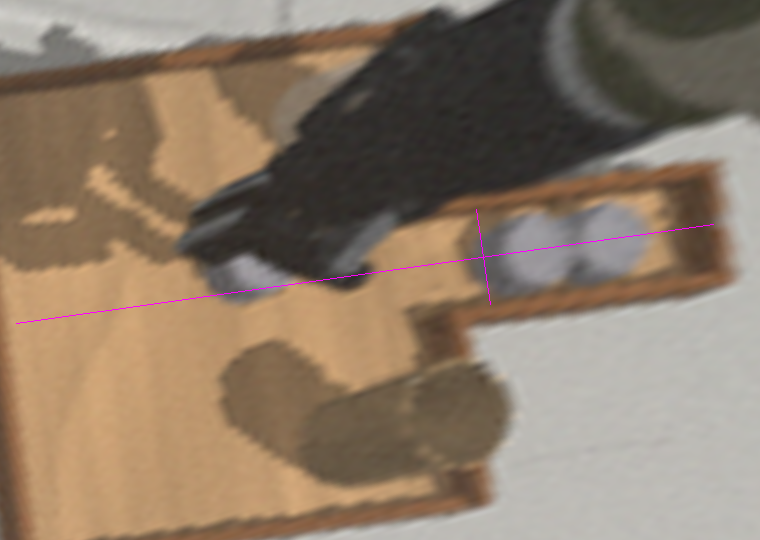

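Request:
{"op": "servo_tool", "data": {"motion": [{"dr": [0, 0, 0], "delta_pos": [-0.2, 0, 0], "hand": 0.12}, {"dr": [0, 0, 0], "delta_pos": [-0.2, 0, 0], "hand": 0.12}, {"dr": [0, 0, 0], "delta_pos": [0, 0, 0], "hand": 0.12}, {"dr": [0, 0, 0], "delta_pos": [0.5, 0, 0], "hand": 0.12}, {"dr": [0, 0, -0.86], "delta_pos": [0, 0, -0.8], "hand": 0.12}, {"dr": [0, 0, -0.86], "delta_pos": [0, -0.3, -1], "hand": 0.12}, {"dr": [0, 0, -0.86], "delta_pos": [0, -0.3, -1], "hand": 0.12}, {"dr": [0, 0, -0.8], "delta_pos": [0, 0, 0], "hand": 0.12}, {"dr": [0, 0, 0], "delta_pos": [0, 0, 0], "hand": 0.12}]}}

```text
time_s: 19.75
eef_pos: [545.4, 114.8, 156.2]
ee_rot: [0.003, 0.65, 0.76, 0.004]
force: [-0.5, 1.1, -1.1]
grip_width: 0.117
```

```bash
python3 wr.py 15; python3 -c "
from st import *
s,N=st();print(N.round(3))"
```

```text
t 19.75 tray [[-128.4    4.7]] z 156.2 dr to align [ 0.055 -0.003  0.087] F [-0.5  1.1 -1.1] grip 0.117
cap? [ 229  220   40   37 1011] tray [[-70.7   3.2]]
cap? [220 267  15  32 199] tray [[-22.5 -15.8]]
cap? [ 231  322   30   57 1315] tray [[59.1  2.5]]
t 19.8 tray [[-128.3    4.9]] z 156.4 dr to align [ 0.058 -0.003  0.079] F [0.2 0.2 0.1] grip 0.12
[[-1.    -0.014 -0.001]
 [-0.014  1.     0.01 ]
 [ 0.     0.01  -1.   ]]
```

View pics/wo_15.png

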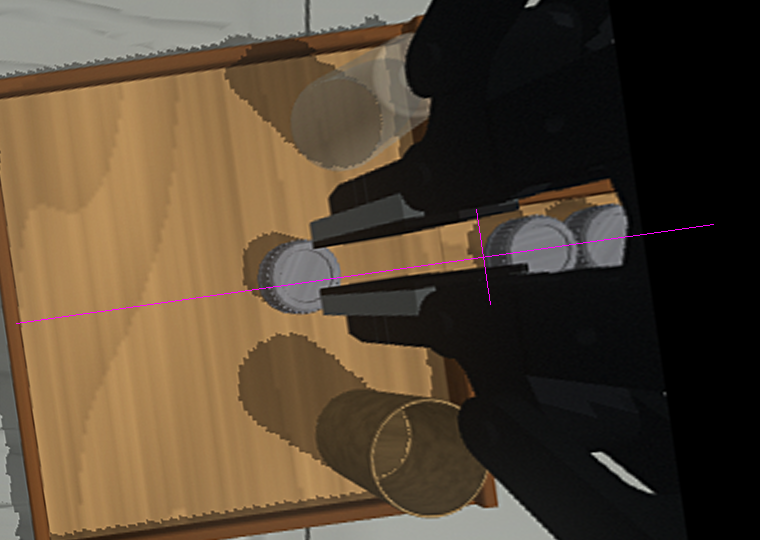

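Request:
{"op": "servo_tool", "data": {"motion": [{"dr": [0.055, 0, 0.08], "delta_pos": [0, 0, 0.8], "hand": 0.12}, {"dr": [0, 0, 0], "delta_pos": [0, 0, 0.8], "hand": 0.12}, {"dr": [0, 0, 0], "delta_pos": [0, 0, 0.6], "hand": 0.12}, {"dr": [0, 0, 0], "delta_pos": [0, 0, 0.3], "hand": 0.12}, {"dr": [0, 0, 0], "delta_pos": [0, 0, 0], "hand": 0.12}]}}

```text
time_s: 20.42
eef_pos: [546.3, 114.7, 26.2]
ee_rot: [-0.001, 0.661, 0.75, -0.0]
force: [-0.4, -1.0, 0.8]
grip_width: 0.118
```

```bash
python3 rel.py -71.5 3.5
```

```text
t 20.43 tray [[-128.2    5.5]] z 26.2 dr to align [-0.008 -0.004 -0.081] F [-0.4 -1.   0.8] grip 0.118
cap in tool frame mm [-56.7  -1.2  -0. ] units [-1.134e+00 -2.400e-02 -1.000e-03]
```

Request:
{"op": "servo_tool", "data": {"motion": [{"dr": [0, 0, -0.08], "delta_pos": [-0.1, -0.04, 0.2], "hand": 0.12}, {"dr": [0, 0, 0], "delta_pos": [0, 0, 0.1], "hand": 0.12}, {"dr": [0, 0, 0], "delta_pos": [0, 0, 0], "hand": 0.12}]}}

```text
time_s: 20.8
eef_pos: [546.1, 109.0, 12.3]
ee_rot: [0.001, 0.656, 0.755, 0.001]
force: [0.3, -0.6, 0.1]
grip_width: 0.12
```

```bash
python3 rel.py -71.5 3.5
```

```text
t 20.8 tray [[-122.5    4.6]] z 12.3 dr to align [ 0.012 -0.001 -0.002] F [ 0.3 -0.6  0.1] grip 0.12
cap in tool frame mm [-51.  -1.  -0.] units [-1.021 -0.021 -0.   ]
```

Request:
{"op": "servo_tool", "data": {"motion": [{"dr": [0, 0, 0], "delta_pos": [-0.2, -0.02, 0], "hand": 0.12}, {"dr": [0, 0, 0], "delta_pos": [-0.2, 0, 0.02], "hand": 0.12}, {"dr": [0, 0, 0], "delta_pos": [-0.2, 0, 0], "hand": 0.12}, {"dr": [0, 0, 0], "delta_pos": [-0.2, -0.02, 0], "hand": 0.12}, {"dr": [0, 0, 0], "delta_pos": [-0.2, -0.02, 0], "hand": 0.12}, {"dr": [0, 0, 0], "delta_pos": [-0.2, -0.02, 0], "hand": 0.12}, {"dr": [0, 0, 0], "delta_pos": [-0.15, 0, 0], "hand": 0.12}, {"dr": [0, 0, 0], "delta_pos": [0, 0, 0], "hand": 0.12}]}}

```text
time_s: 21.8
eef_pos: [552.6, 36.0, 12.2]
ee_rot: [0.001, 0.656, 0.754, 0.001]
force: [-0.0, 0.3, -0.3]
grip_width: 0.117
```

```bash
python3 look.py 16
```

```text
t 21.8 tray [[-49.3   0.8]] z 12.2 dr to align [ 0.023  0.002 -0.009] F [-0.   0.3 -0.3] grip 0.117
```

View pics/scene_16.png

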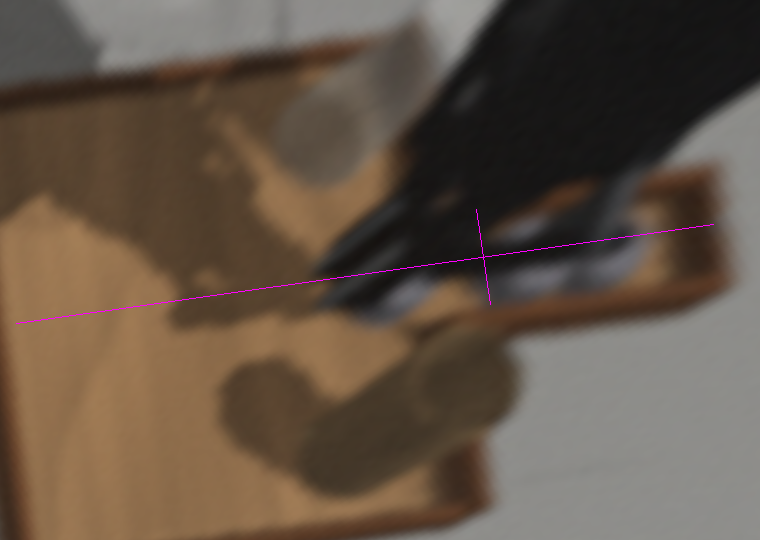

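Request:
{"op": "servo_tool", "data": {"motion": [{"dr": [0.02, 0, 0], "delta_pos": [-0.2, -0.01, 0], "hand": 0.12}, {"dr": [0, 0, 0], "delta_pos": [-0.2, 0, 0], "hand": 0.12}, {"dr": [0, 0, 0], "delta_pos": [-0.2, 0, 0], "hand": 0.12}, {"dr": [0, 0, 0], "delta_pos": [-0.2, 0, 0], "hand": 0.12}, {"dr": [0, 0, 0], "delta_pos": [-0.2, 0, 0], "hand": 0.12}, {"dr": [0, 0, 0], "delta_pos": [0, 0, 0], "hand": 0.12}]}}

```text
time_s: 22.65
eef_pos: [559.4, -16.5, 12.1]
ee_rot: [0.0, 0.656, 0.755, 0.0]
force: [0.0, 0.5, -0.4]
grip_width: 0.123
```

```bash
python3 look.py 17
```

```text
t 22.65 tray [[3.5 0.2]] z 12.1 dr to align [ 0.001  0.001 -0.004] F [ 0.   0.5 -0.4] grip 0.123
```

View pics/scene_17.png

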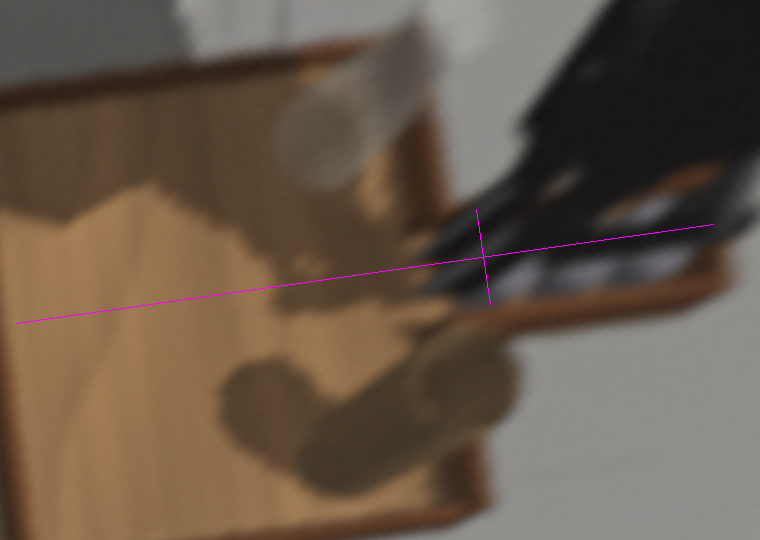

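Retracting clear of the tray to check.

Request:
{"op": "servo_tool", "data": {"motion": [{"dr": [0, 0, 0], "delta_pos": [0.4, 0, 0], "hand": 0.12}, {"dr": [0, 0, 0], "delta_pos": [0.8, 0, 0], "hand": 0.12}, {"dr": [0, 0, 0], "delta_pos": [0.6, 0, 0], "hand": 0.12}, {"dr": [0, 0, 0], "delta_pos": [0, 0, -1], "hand": 0.12}, {"dr": [0, 0, 0], "delta_pos": [0, 0, -1], "hand": 0.12}, {"dr": [0, 0, 0], "delta_pos": [0.6, 0, -1], "hand": 0.12}, {"dr": [0, 0, 0], "delta_pos": [0.6, 0, -1], "hand": 0.12}, {"dr": [0, 0, 0], "delta_pos": [0, 0, 0], "hand": 0.12}]}}

```text
time_s: 23.75
eef_pos: [533.0, 148.5, 218.1]
ee_rot: [-0.002, 0.653, 0.757, 0.0]
force: [0.2, -0.0, -0.6]
grip_width: 0.118
```

```bash
python3 wr.py 18; python3 look.py 18
python3 - <<'E'
from rig import capture
import cv2
p,_=capture("side"); cv2.imwrite("pics/side_raw18.png",p[:,:,::-1])
E
```

```text
t 23.75 tray [[-163.5   -2.9]] z 218.1 dr to align [-0.013 -0.015  0.042] F [ 0.2 -0.  -0.6] grip 0.118
cap? [ 238  302   29   75 1657] tray [[66.6 -1.5]]
t 23.8 tray [[-162.8   -3.7]] z 215.7 dr to align [-0.037 -0.016  0.038] F [-0.2  0.4 -0.5] grip 0.119
```

View pics/scene_18.png

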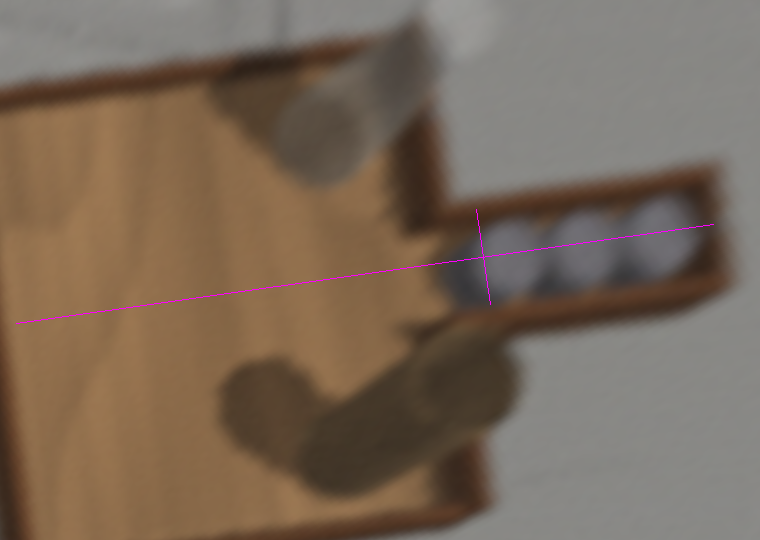

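View pics/wo_18.png

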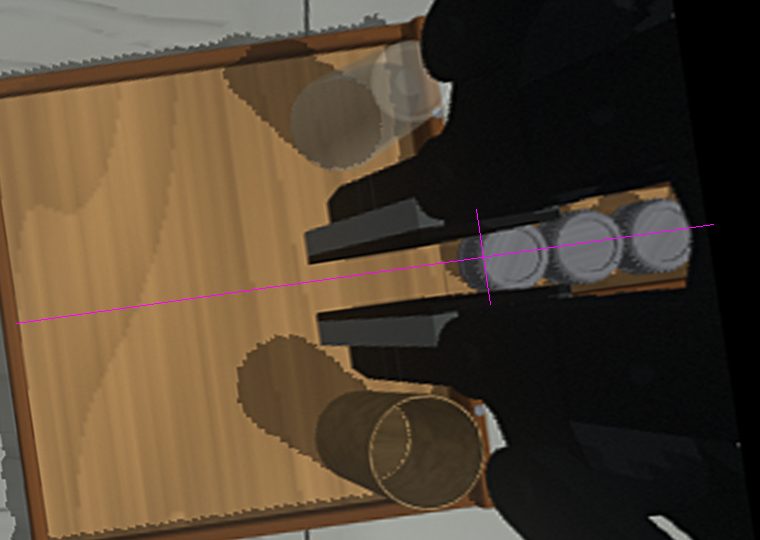

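View pics/side_raw18.png

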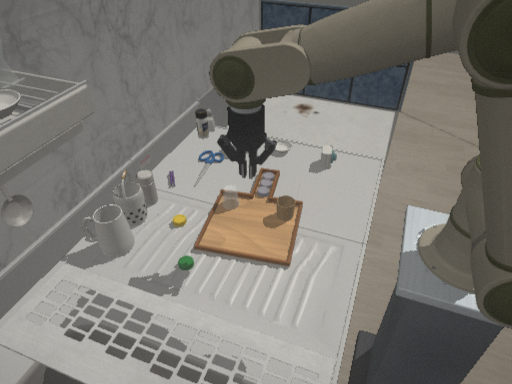

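```bash
python3 -c "
from rig import ticket
print(ticket.finish_job())"
```

```text
the job is handed in; nothing more can be done
None
```

All three caps are in the slot, and I handed the job in at about 24 s of the 72 s. I pushed the caps one after another with the partly open fingertips, nearest first, each to the gate axis and then straight through. No cap was gripped, lifted or tipped.

- **Caps:** In the last wrist and scene views the three caps lie in a row. By eye on the wrist view, their centres are about 33, 71 and 109 mm past the gate; 19 mm or more is needed. The automatic cap finder saw the touching caps as one blob, so I read the innermost two roughly from the pictures.
- **Other things:** In the pictures the shot glass, wooden cup, kitchen timer and the green and yellow look-alikes stood where they were at the start. I did not measure their positions again.
- **Forces and clearance:** Every force reading between moves was under 2 N. The gripper was raised clear of everything before I handed in.
- **Accuracy:** My fit of the tray's position differed by 1–2 mm between its edges. The last cap is about 14 mm deeper than required, so that does not affect the result.

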